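Lock the relay-lens barrel with its knurled ring

TASK

Lock the lens barrel: pick up the steel barrel holder from the grey mat, drop it fully home over the barrel's flats with its tail in the slotted stop post, and let go. With the holder keeping the barrel still, turn the knurled lock ring clockwise by its lug until it comes up against its stop, and nip it up to about 0.9 N m (at least 0.7, never above 1.2); the barrel must not turn more than about 8 degrees and the stop post must not be overloaded. Then lift the holder off and lay it back flat on the mat, leaving the other things where they are.

Things in the scene. Friction and masses are not known exactly. Their poses are not given: they have to be found in the camera images.
- housing: White relay-lens housing fixed to the bench (place and yaw vary). Origin on the barrel axis at bench height, z up. Base plate 120 (x) by 215 (y, from -75 to +140) by 15 mm; round collar radius 40 mm up to z=60 mm with the lock ring just above it and the barrel rising through the ring. The dark slotted stop post stands at y=+105 mm.
- stop: The two cheeks of the stop post; origin on the post's centreline at the slot floor, (0, 105, 84) mm in the housing. Slot open at the top, 21 mm wide in x, 16 mm deep along y, cheeks 10 mm thick and 18 mm high with rounded tops. The slot floor is level with the barrel's shoulder and carries the tail of the holder; a cheek takes the turning reaction, 105 mm from the barrel axis (0.9 N m gives about 8 N; more than 13 N overloads it).
- seat (a point): Point on the barrel axis at the barrel's shoulder, 84 mm above the bench, where the holder's underside rests; turns with the barrel. Above it stands the barrel's head, 36 mm (x) by 24 mm (y) by 18 mm high with rounded edges (lens in its top); below it the barrel is round, radius 20 mm.
- barrel (a joint): Turn of the barrel in its housing, rad, clockwise from above positive; starts within 0.015 of 0, where its axes agree with the housing's. It turns easily (0.05 N m), more easily than the ring turns on it (0.13 N m), so unheld it goes round with the ring; must stay within 0.14 either way.
- lock_ring: The knurled lock ring round the barrel: steel disc, radius 30 mm, 16 mm high, with one lug; origin on the barrel axis at its underside, 61 mm above the bench, x axis along the lug. Clockwise from above tightens; it turns with a steady drag of 0.13 N m, has 0.5 to 0.9 rad to go, then meets a firm stop (home). Where home is differs each time and cannot be seen: it must be felt as the resistance rising well above the drag. It stays where left.
- lug (a point): Middle of the lug of the lock ring, 56 mm from the barrel axis, 69 mm above the bench; its x axis points radially outward. The lug is 10 mm wide, 13 mm high and reaches out to 66 mm from the axis. At the start it points between 0.57 rad anticlockwise and 0.57 rad clockwise of the housing's +x; home lies somewhere 0.35 to 1.05 rad clockwise of that +x, plus the play of the holder (up to 0.1).
- holder: Loose bare-steel barrel holder, 0.14 to 0.26 kg, lying flat. Origin at the centre of its window, on its underside; z up, tail along +y. Plate 10 mm thick: head 56 (x) by 44 (y) mm with a through window 38 (x) by 26 (y) mm; tail 16 mm wide out to y=125 mm. Fitted, its axes agree with the housing's, its origin is at point seat, and the tail lies in the stop's slot.
- fin (a point): Middle of the upright fin on the holder's tail, the place to grip: at (0, 65, 21) mm of the holder; fin 14 mm thick (x), 34 mm long (y), from 9 to 33 mm above the holder's underside.
- mat: Grey mat fixed on the bench, 240 by 240 by 4 mm; origin at the centre of its underside.
- eyepiece: Dark eyepiece, 38 mm wide, 48 mm high, standing near the housing; leave alone.
- dust_cap: Dark cap, 38 mm wide, 14 mm high, near the housing; leave alone.
- adapter_ring: Dark ring, 48 mm wide, 10 mm high, beside the mat; leave alone.
- bottle: Clear bottle with blue cap, 54 mm wide, 120 mm high; leave alone.
- dish: Clear dish, 88 mm wide, 15 mm high; leave alone.
- tip_box: Grey box with clear cover, 87 by 122 by 68 mm; leave alone.
There are look-alikes about, which are no part of the job. Of the things like the holder, leave any that is orange; of the rest the larger one is meant. Of the things shaped like the housing, the white one is meant.

How it is judged:
On the way, in this order (a step that is already met when the one before it is completed fails the run):
1. the holder sits fully home over the barrel's flats, released, with the ring not yet turned (distance between holder and seat below 0.005 m and angle between the z axis of holder and the z axis of seat, either way round below 0.06 rad and contact force between the fingers and holder below 0.2 N and distance of lug from where it was at the start of the episode below 0.015 m), for 0.2 s.
2. with the holder still home, the ring is turned home and nipped up by the fingers on the ring alone: the stop post carries at least 5.5 N (distance between holder and seat below 0.005 m and angle between the z axis of holder and the z axis of seat, either way round below 0.06 rad and distance of lug from where it was at the start of the episode above 0.02 m and contact force between the fingers and lock_ring above 1 N and contact force between the fingers and holder below 0.2 N and contact force between holder and stop above 5.5 N), for 0.1 s.
At the end, for the whole second after the job is handed in: The lock ring stays turned home (its lug at least 20 mm from where it started), the barrel within 0.14 rad (8 degrees) of its set position, and the holder lies at rest flat on the mat, right side up (tilt under 0.1 rad, underside below 12 mm), with its fin over the mat (distance of lug from where it was at the start of the episode above 0.02 m and value of joint barrel between -0.14 and 0.14 rad and x of fin in the frame of mat between -0.12 and 0.12 m and y of fin in the frame of mat between -0.12 and 0.12 m and height (world z) of holder below 0.012 m and angle between holder's own z axis and vertical below 0.1 rad and linear speed of holder below 0.02 m/s); the robot touches nothing.
It fails at once if the barrel turns more than 0.14 rad (8 degrees) (value of joint barrel above 0.14 rad or value of joint barrel below -0.14 rad).
It fails at once if the stop post is overloaded (over 13 N) (contact force between holder and stop above 13 N).
It fails at once if another thing is moved more than 30 mm (distance of any of eyepiece, dust_cap, adapter_ring, bottle, dish, tip_box from where it was at the start of the episode above 0.03 m).
It also fails if it takes over 72 s, if anything falls off the work surface, if the arm or the gripper's body presses on something with over 40 N, if the wrist force passes 120 N, or if a joint passes its speed limit or range.

ROBOT

A 6-joint arm with a two-finger parallel gripper is mounted at the origin on the work surface. World frame = base frame: x ahead of the robot, y to its left, z up, the work surface at z = 0. Lengths are in m, angles in rad, forces in N, time in s.
With the tool pointing down it reaches from about 0.425 to 0.95 m from the base axis. Payload 3.5 kg.
Tool frame: the origin (TCP) lies at the very end of the fingers, on their centre line; the grasp point (between the pads) lies 19 mm behind it; z points along the fingers, y is the direction in which the jaws open and shut (so a half turn about z gives the same grasp; the last joint's range is limited). The gripper opens to 85 mm and grips with 20 to 120 N. Pads are 22 mm wide; open, the fingers measure 114 mm over their backs; the gripper's body (76 mm by 85 mm) begins 54 mm behind the grasp point. The pads swing forward as they close: fully open they stand 13 mm farther back than shut.
Start: joints at [-0.15, 0.286, 1.577, -0, 1.279, -0.15], TCP at [0.675, 0, 0.231] pointing down, gripper open.
Joint ranges: [-2.77, 2.77], [-0.9, 2.22], [0.21, 2.48], [-1.53, 4.67], [0.24, 2.81], [-2.84, 2.84]. Speed limits (rad/s): [2.79, 2.79, 3.14, 3.14, 3.14, 3.14].

INTERFACE

Orientations are given as a 3x3 rotation matrix whose columns are the frame's x, y, z axes.
In Python, from bench import arm gives the robot as it stands.
- The arm moves only by the tool step_arm, never from a script. Its argument "rows" is a list of rows, each a list of 7 numbers: the shift along the tool's x, y, z in mm, then the turn, a rotation vector about the tool's x, y, z in rad, then the opening in per cent of the stroke, from 0 (shut) to 100 (fully open). A call has 1 to 20 rows; each row is the pose to reach, as a shift and turn from the pose measured when the call began, along the tool's axes at that moment; what a row does not reach only later rows make up. A row lasts 1/12 s, in which the tool goes at most 41.7 mm and 7.16 degrees, less where a joint would pass 70% of its speed; a pose out of reach is approached as far as the arm can. A call with a gripper value outside its range is refused whole. The fingers move at their own pace and stop on an object; "force" is the grip in N (left out, the last holds). Time passes only in rows, so rows that repeat a pose let the fingers close. It gives the time, the measured TCP pose, the force and the opening at its end, in the units of the state.
- arm.get_obs(): the state, without advancing time (a new reading comes with each control period).
- arm.read_camera(name): name is "scene" or "side" or "wrist"; returns a dict with "color" (400x640x3 uint8, red, green, blue), "fovy" (degrees; the focal length in pixels is half the picture's height over the tangent of half this angle, whatever the lens; pixels are square), "cx", "cy" (the principal point, pixels), "extrinsics" (4x4, takes a point from camera to world coordinates); the wrist camera has in their place "hand_eye" (4x4, takes a point from camera to tool coordinates, whose origin is the TCP and whose axes are the flange's). Camera axes: x right, y up, looking along -z (the intrinsics and any distortion apply to the point x, -y, -z); pixel columns grow to the right and rows downward; lengths in m; the calibration is good to about 2 mm. The wrist camera is an equidistant fisheye: a pixel r from the principal point sees the ray r / f radians off the axis. A picture is of the moment at which its call begins: read the wrist's pose just before it. There is no depth.
- arm.close_job(): hands the job in, once; it reports no verdict.
Trained networks look in a picture, given as the dict that the camera call returned (one of the last four; its "shot" number tells which), for a name from the list of things; names that differ only in an ending like _2 or _b are one class to them, and where a whole thing is asked for, a point or a joint stands for the part that bears it (a point fixed in the world has none). Each returns a list of dicts, best first, with "conf" (0 to 1); they miss things now and then, are a little off and sometimes report something else, mostly with a low value. They report only what shows in the picture. A call takes as long as a camera call. They do not tell look-alikes from the thing itself.
- arm.find_in(picture, query): "xy" ([column, row] in pixels, amid what is visible of it).
- arm.regions_of(picture, query): "pixels" (400x640 bool, what is visible of it) and "xy" ([column, row] in pixels, amid what is visible of it).
The state is a dict: "clock": time; "q": joint angles; "dq": joint speeds; "effort": joint torques, N m; "eef_pos": TCP position; "tcp_rot": TCP orientation; "wrist_force": force on the tool from outside, world axes, zero at the start; "ft_torque": the same for the moment, N m; "width": finger opening in m.
Only numpy, scipy, OpenCV 4.12 (cv2) and the standard library are available. Lean on these libraries where they do the work, as an engineer would, in place of code of your own. Each camera call takes 0.05 s, during which the arm holds its last target. There are 200 camera calls.

## Working session

There is one attempt and no reset: what is moved stays moved. The work goes in short steps, Python scripts to look and compute and a tool call to move; the robot and the scene stay as the last step left them, time stands still between calls to the robot, and variables do not carry over. Pictures are saved under pics/ and viewed, about 8 in all and at most 12, crops included, and the job is handed in when it is done.

Besides the shell and the picture viewer there is one more tool, called after "Request:" as name(argument=value, ...), one argument or row to a line, values as JSON. step_arm: Moves the arm, as the interface text tells. Its arguments: {"type":"object","properties":{"rows":{"type":"array"},"force":{"type":"number"}},"required":["rows"]}

```bash
mkdir -p pics; ls
cat > h.py <<'E'
import numpy as np, cv2
from bench import arm
def shot(name,save=None):
    o=arm.get_obs(); p=arm.read_camera(name)
    if name=="wrist":
        T=np.eye(4);T[:3,:3]=np.array(o["tcp_rot"]);T[:3,3]=o["eef_pos"];p["E"]=T@np.array(p["hand_eye"])
    else: p["E"]=np.array(p["extrinsics"])
    p["fish"]=name=="wrist"
    p["f"]=200/np.tan(np.radians(p["fovy"]/2))
    if save: cv2.imwrite("pics/"+save,p["color"][:,:,::-1])
    return p
def ray(p,xy):
    u=np.array([xy[0]-p["cx"],xy[1]-p["cy"]])/p["f"]
    if p["fish"]:
        r=np.linalg.norm(u)+1e-12; d=np.array([u[0]/r*np.sin(r),-u[1]/r*np.sin(r),-np.cos(r)])
    else: d=np.array([u[0],-u[1],-1.])
    d=p["E"][:3,:3]@d
    return p["E"][:3,3],d/np.linalg.norm(d)
def atz(p,xy,z):
    c,d=ray(p,xy); return c+d*(z-c[2])/d[2]
def tri(*obs):
    A=np.zeros((3,3));b=np.zeros(3);R=[ray(p,xy) for p,xy in obs]
    for c,d in R: M=np.eye(3)-np.outer(d,d);A+=M;b+=M@c
    x=np.linalg.solve(A,b); return x,[np.linalg.norm((np.eye(3)-np.outer(d,d))@(x-c)) for c,d in R]
def proj(p,X):
    T=np.linalg.inv(p["E"]); x=T[:3,:3]@np.array(X)+T[:3,3]; x=np.array([x[0],-x[1],-x[2]])
    if p["fish"]:
        s=np.hypot(x[0],x[1]); th=np.arctan2(s,x[2]); return np.array([p["cx"],p["cy"]])+p["f"]*th*x[:2]/(s+1e-12)
    return np.array([p["cx"],p["cy"]])+p["f"]*x[:2]/x[2]
E
python3 - <<'E'
from h import *
o=arm.get_obs();print(o)
a=[shot(n,n+"0.png") for n in("scene","side","wrist")]
for p in a:
    print(p["shot"],p["fovy"],p["cx"],p["cy"],p.keys()); print(p["E"].round(3))
    for q in("housing","holder","fin","lug","lock_ring","stop","mat","seat"):
        try: print(q,[(np.round(d["xy"]).tolist(),round(d["conf"],2)) for d in arm.find_in(p,q)][:5])
        except Exception as e: print(q,e)
cv2.imwrite("pics/both.png",np.hstack([cv2.resize(x["color"],None,fx=1,fy=1)[:,:,::-1] for x in a[:2]]))
E
```

```text
pics
{'clock': 0.0, 'q': array([-1.50002792e-01,  2.87234295e-01,  1.57819570e+00, -1.47424867e-05,
        1.27858545e+00, -1.49993039e-01]), 'dq': array([-3.93957360e-04, -2.49137674e-04, -5.57587046e-04, -5.72462887e-05,
       -3.13040878e-04, -1.28471418e-03]), 'effort': array([-1.79628755e-04, -4.05981302e+01, -2.92628127e+01, -1.54224781e-04,
        5.81841552e-03,  3.74769741e-06]), 'eef_pos': array([6.74337390e-01, 1.24294729e-04, 2.29891293e-01]), 'tcp_rot': array([[ 5.90628128e-06,  9.99997126e-01, -2.39768481e-03],
       [ 9.99999939e-01, -5.07165281e-06,  3.48103589e-04],
       [ 3.48090428e-04, -2.39768672e-03, -9.99997065e-01]]), 'wrist_force': array([-0.18359193, -0.3165155 , -0.2211827 ]), 'ft_torque': array([-0.02109243,  0.00947865,  0.03043586]), 'width': 0.0851495762462701}
1 52.31261451905479 310.03861017849556 206.18860209156955 dict_keys(['color', 'fovy', 'cx', 'cy', 'extrinsics', 'shot', 'E', 'fish', 'f'])
[[ 0.845 -0.422  0.329  0.857]
 [ 0.535  0.676 -0.507 -0.5  ]
 [-0.009  0.604  0.797  0.936]
 [ 0.     0.     0.     1.   ]]
housing [([337.0, 224.0], 0
[... 1091 characters left out ...]
, 318.0], 0.61)]
seat [([210.0, 170.0], 0.77), ([333.0, 205.0], 0.7)]
3 65.70646984690485 317.9867147334627 197.5211097893148 dict_keys(['color', 'fovy', 'cx', 'cy', 'hand_eye', 'shot', 'E', 'fish', 'f'])
[[ 1.    -0.001  0.002  0.674]
 [ 0.     0.964  0.266  0.067]
 [-0.002 -0.266  0.964  0.372]
 [ 0.     0.     0.     1.   ]]
housing [([226.0, 96.0], 0.95), ([23.0, 16.0], 0.58), ([202.0, 127.0], 0.29)]
holder [([84.0, 309.0], 0.53)]
fin [([83.0, 309.0], 0.6), ([206.0, 17.0], 0.41)]
lug [([9.0, 5.0], 0.64)]
lock_ring [([215.0, 136.0], 0.67), ([6.0, 4.0], 0.63)]
stop [([207.0, 18.0], 0.78)]
mat [([235.0, 306.0], 0.74)]
seat [([221.0, 136.0], 0.72), ([206.0, 124.0], 0.67), ([5.0, 4.0], 0.55)]
```

View pics/scene0.png

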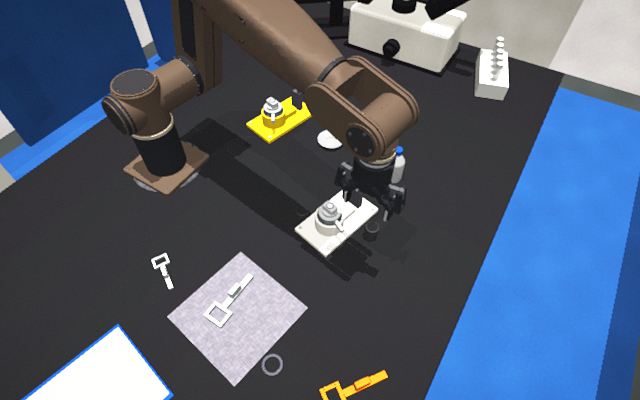

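View pics/side0.png

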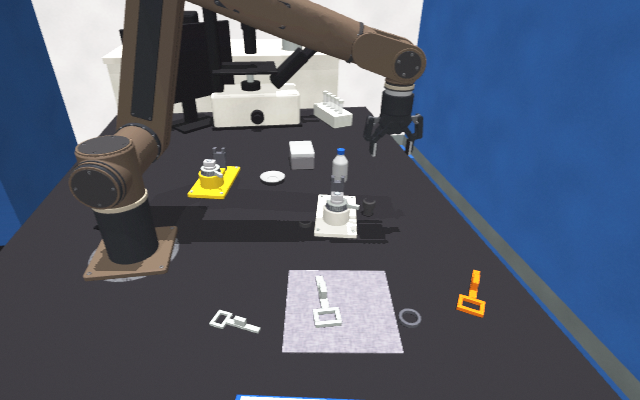

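View pics/wrist0.png

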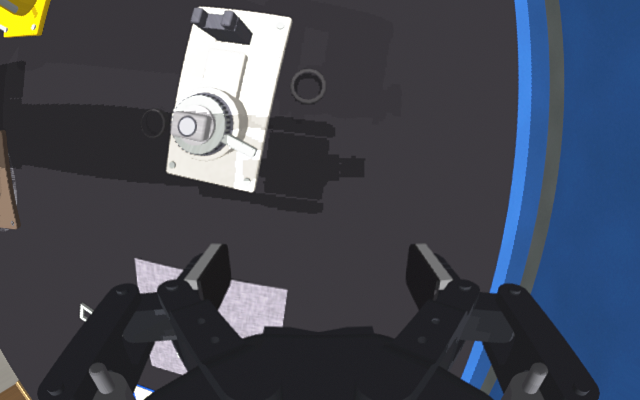

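The pictures show the white housing with its lens top at scene (330,208), side (336,197) and wrist (187,125). Its stop post is at wrist (221,20) and its lug tip at wrist (255,152). The larger steel holder lies on the mat: fin at scene (235,292) and side (321,288), window at scene (217,314) and side (327,317). The orange one and the small one off the mat are the decoys.

Run:
```python
from h import *
a=[shot(n) for n in("scene","side","wrist")]
m={}
for i,p in enumerate(a):
    for q in("seat","holder","fin","lock_ring","stop","lug","mat"):
        for d in arm.regions_of(p,q)[:4]: 
            ys,xs=np.where(d["pixels"]);print(i,q,np.round(d["xy"]),round(d["conf"],2),len(xs), xs.min(),xs.max(),ys.min(),ys.max(), atz(p,d["xy"],0.09 if q in("seat","stop","lock_ring","lug") else 0.02).round(3))
w=a[2]
c=[atz(w,x,.015)[:2] for x in((193,8),(292,17),(255,192),(166,174))]
print("corners",np.round(c,3)); 
for i in range(4): d=c[i]-c[i-1]; print(np.linalg.norm(d).round(4),np.degrees(np.arctan2(d[1],d[0])).round(1))
print("lens",atz(w,(187,125),.102).round(4),"lugtip",atz(w,(255,152),.075).round(4))
s,t=a[0],a[1]
for n,z in (("fin",[(235,292),(321,288)]),("win",[(217,314),(327,317)]),("tail",[(252,276),(319,279)]),("lens",[(330,207),(336,198)])):
    print(n,tri((s,z[0]),(t,z[1])))
```

```text
0 seat [331. 217.] 0.84 426 318 343 202 231 [0.572 0.038 0.09 ]
0 holder [232. 300.] 0.76 599 204 252 275 327 [ 0.469 -0.256  0.02 ]
0 holder [164. 267.] 0.58 294 153 172 254 288 [ 0.266 -0.28   0.02 ]
0 holder [352. 382.] 0.57 687 320 387 371 399 [ 0.804 -0.267  0.02 ]
0 holder [237. 317.] 0.46 8928 168 307 252 386 [ 0.507 -0.283  0.02 ]
0 fin [231. 302.] 0.87 682 204 253 274 327 [ 0.471 -0.261  0.02 ]
0 fin [354. 390.] 0.86 652 320 387 371 399 [ 0.817 -0.278  0.02 ]
0 fin [166. 269.] 0.56 233 152 173 254 289 [ 0.276 -0.281  0.02 ]
0 lock_ring [276. 113.] 0.72 165 264 282 104 122 [0.219 0.292 0.09 ]
0 lock_ring [332. 223.] 0.69 295 318 344 206 231 [0.582 0.022 0.09 ]
0 lock_ring [325. 137.] 0.58 240 319 340 131 147 [0.405 0.282 0.09 ]
0 lug [333. 220.] 0.75 218 318 343 209 231 [0.582 0.031 0.09 ]
0 lug [272. 116.] 0.6 157 264 282 104 123 [0.217 0.273 0.09 ]
0 mat [239. 317.] 0.8 8993 169 307 252 386 [ 0.512 -0.282  0.02 ]
1 seat [211. 169.] 0.66 271 200 221 159 176 [0.185 0.287 0.09 ]
1 holder [325. 307.] 0.91 640 313 340 276 327 [ 0.457 -0.279  0.02 ]
1 holder [231. 321.] 0.78 469 
[... 1520 characters left out ...]
 0.02 ]
corners [[ 0.522  0.207]
 [ 0.645  0.183]
 [ 0.599 -0.026]
 [ 0.48  -0.001]]
0.213 78.6
0.1251 -11.2
0.2138 -102.5
0.1208 168.4
lens [0.554  0.0608 0.102 ] lugtip [0.6131 0.0302 0.075 ]
fin (array([ 0.46035072, -0.23325227,  0.02507877]), [np.float64(0.006264538562207168), np.float64(0.006264538562207118)])
win (array([ 0.45800036, -0.30015252,  0.01036322]), [np.float64(0.0009576833656702616), np.float64(0.0009576833656702849)])
tail (array([ 4.62843444e-01, -1.71560196e-01, -1.92039569e-04]), [np.float64(0.001277598296822889), np.float64(0.001277598296822859)])
lens (array([0.55039077, 0.06799022, 0.08207609]), [np.float64(0.0006368527304653054), np.float64(0.0006368527304654706)])
```

Request:
step_arm(
  rows=[
    [-7,-38,-5,0,0,0,100],
    [-14,-76,-10,0,0,0,100],
    [-20,-115,-20,0,0,0,100],
    [-20,-115,-20,0,0,0,100],
    [-20,-115,-20,0,0,0,100],
    [-20,-115,-20,0,0,0,100],
  ],
)

```text
clock: 3.05
eef_pos: [0.5604, -0.0201, 0.2521]
tcp_rot: [[0.0, 1.0, 0.002], [1.0, -0.0, -0.0], [-0.0, 0.002, -1.0]]
wrist_force: [-0.5, 0.7, 1.3]
width: 0.0852
```

Run:
```python
from h import *
p=shot("wrist","w1.png"); cv2.imwrite("pics/w1c.png",cv2.resize(p["color"][0:300,120:520,::-1],None,fx=2,fy=2))
np.save("w1E.npy",p["E"]);print(arm.get_obs()["eef_pos"])
```

```text
[ 0.5608414  -0.02006398  0.25184839]
```

View pics/w1c.png

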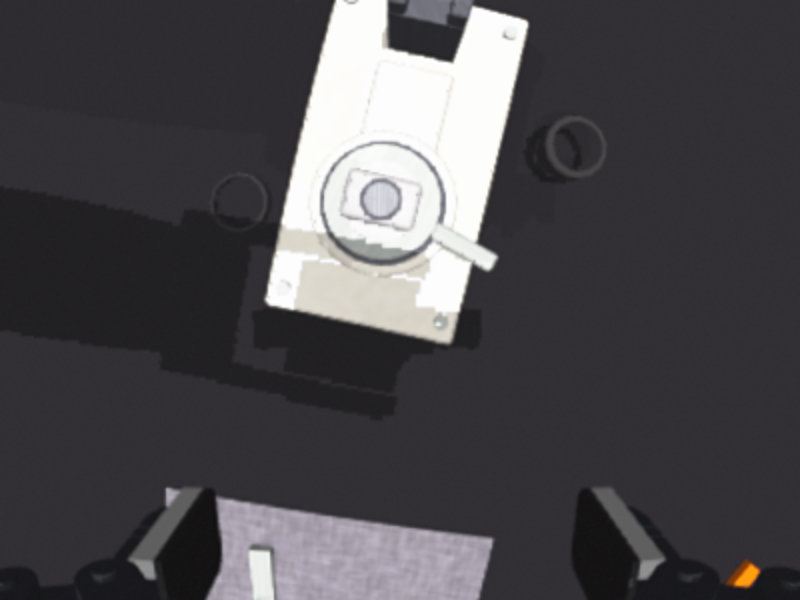

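Request:
step_arm(
  rows=[
    [-40,-12,0,0,0,0,100],
    [-80,-25,0,0,0,0,100],
    [-120,-38,0,0,0,0,100],
    [-160,-50,0,0,0,0,100],
    [-200,-65,0,0,0,0,100],
    [-240,-80,0,0,0,0,100],
    [-280,-95,0,0,0,0,100],
    [-280,-95,0,0,0,0,100],
    [-280,-95,0,0,0,0,100],
    [-280,-95,0,0,0,0,100],
    [-280,-95,0,0,0,0,100],
  ],
)

```text
clock: 4.02
eef_pos: [0.4668, -0.2992, 0.2515]
tcp_rot: [[-0.001, 1.0, 0.001], [1.0, 0.001, 0.001], [0.001, 0.001, -1.0]]
wrist_force: [-0.4, 0.2, 0.8]
width: 0.0854
```

Run:
```python
from h import *
p=shot("wrist","w2.png"); cv2.imwrite("pics/w2c.png",cv2.resize(p["color"][0:300,120:520,::-1],None,fx=2,fy=2))
np.save("w2E.npy",p["E"]);print(arm.get_obs()["eef_pos"])
```

```text
[ 0.46676414 -0.29884259  0.25154883]
```

View pics/w2c.png

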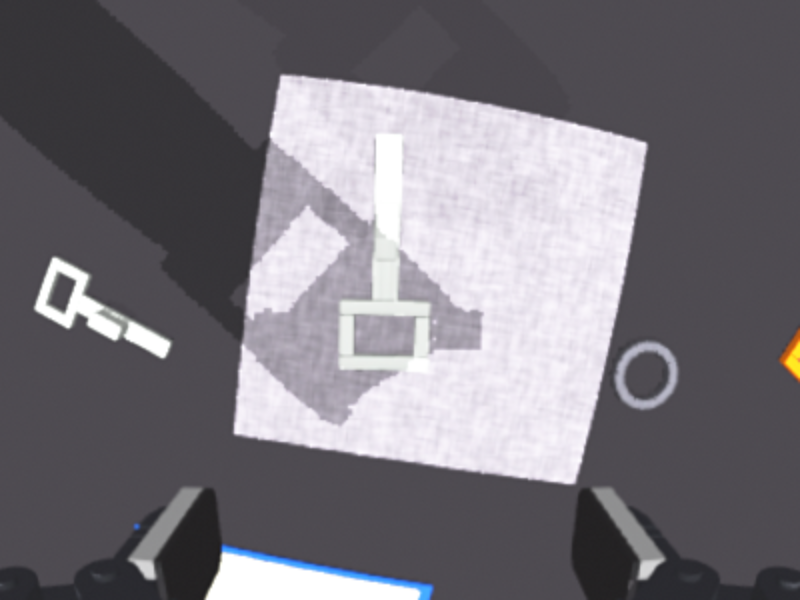

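Housing view: lens at crop (381,199), post cheeks at the top edge near x=397 and 462, lug tip at (493,258). Holder view: head outer corners at (340,303), (430,303), (428,370) and (340,370), tail end at (388,135).

Run:
```python
from h import *
p=shot("wrist"); p2=dict(p,E=np.load("w2E.npy")); p1=dict(p,E=np.load("w1E.npy"))
f=lambda x,y:(x/2+120,y/2)
ang=lambda a,b:np.degrees(np.arctan2(*(b-a)[1::-1])).round(2)
W=lambda q,z:np.array([atz(q,f(*c),z) for c in q["pts"]])
p1["pts"]=[(346,168),(420,180),(416,228),(342,217)];H=W(p1,.102)
print("head",H.round(4),"mean",H.mean(0).round(4),ang(H[0],H[1]),ang(H[3],H[2]),ang(H[3],H[0]))
p1["pts"]=[(381,199)];print("lens",W(p1,.102).round(4))
p1["pts"]=[(383,203)];print("ringtop",W(p1,.077).round(4))
p1["pts"]=[(266,303),(452,344),(527,18)];B=W(p1,.015);print("base",B.round(4),ang(B[0],B[1]),ang(B[1],B[2]),np.linalg.norm(B[1]-B[0]),np.linalg.norm(B[1]-B[2]))
p1["pts"]=[(493,258),(437,232)];print("lug",W(p1,.075).round(4))
p1["pts"]=[(389,0),(403,0),(453,2),(472,2)];print("post",W(p1,.102).round(4))
# housing from base corners: frame
p2["pts"]=[(340,303),(430,303),(428,370),(340,370)];X=W(p2,.014);print("hold",X.round(4),X.mean(0).round(4),ang(X[0],X[1]),ang(X[3],X[2]),np.linalg.norm(X[0]-X[1]),np.linalg.norm(X[0]-X[3]))
p2["pts"]=[(375,135),(402,135)];T=W(p2,.014);print("tailend",T.round(4),T.mean(0).round(4),ang(X.mean(0),T.mean(0))-90)
p2["pts"]=[(281,75),(647,143),(576,484),(234,434)];M=W(p2,.004);print("mat",M.round(3),M.mean(0).round(4))
# lens triangulate p1 vs initial wrist view
E0=np.array([[1,-.001,.002,.674],[0,.964,.266,.067],[-.002,-.266,.964,.372],[0,0,0,1.]])
print(tri((p1,f(381,199)),(dict(p,E=E0),(187,125))))
print(p["hand_eye"])
```

```text
head [[0.5374 0.0749 0.102 ]
 [0.5717 0.069  0.102 ]
 [0.5699 0.0463 0.102 ]
 [0.5354 0.0516 0.102 ]] mean [0.5536 0.0604 0.102 ] -9.7 -8.84 85.16
lens [[0.5536 0.06   0.102 ]]
ringtop [[0.5541 0.0591 0.077 ]]
base [[ 0.4798  0.0009  0.015 ]
 [ 0.5958 -0.0256  0.015 ]
 [ 0.6419  0.1836  0.015 ]] -12.87 77.56 0.11893853320899518 0.21423133940334652
lug [[0.6107 0.0314 0.075 ]
 [0.5816 0.0443 0.075 ]]
post [[0.5573 0.1589 0.102 ]
 [0.5639 0.1589 0.102 ]
 [0.5875 0.1584 0.102 ]
 [0.5966 0.1589 0.102 ]]
hold [[ 0.4324 -0.2788  0.014 ]
 [ 0.4879 -0.2788  0.014 ]
 [ 0.4871 -0.3212  0.014 ]
 [ 0.4317 -0.3212  0.014 ]] [ 0.4598 -0.3     0.014 ] -0.01 0.05 0.05546453029526245 0.042497815881265506
tailend [[ 0.4541 -0.1752  0.014 ]
 [ 0.4703 -0.1752  0.014 ]] [ 0.4622 -0.1752  0.014 ] -1.1200000000000045
mat [[ 0.395 -0.132  0.004]
 [ 0.631 -0.169  0.004]
 [ 0.594 -0.405  0.004]
 [ 0.357 -0.368  0.004]] [ 0.4941 -0.2687  0.004 ]
(array([0.55349783, 0.06074008, 0.10257151]), [np.float64(0.0008164706006901107), np.float64(0.0008164706006900994)])
[[ 3.89219734e-04  9.63812716e-01  2.66580002e-01  6.64482644e-02]
 [ 9.99999856e-01 -2.76368270e-04 -4.60846365e-04 -3.01241776e-04]
 [-3.70495333e-04  2.66580143e-01 -9.63812684e-01 -1.42097684e-01]
 [ 0.00000000e+00  0.00000000e+00  0.00000000e+00  1.00000000e+00]]
```

Request:
step_arm(
  rows=[
    [21,-2,20,0,0,0.006,60],
    [42,-4,50,0,0,0.012,60],
    [64,-6,85,0,0,0.017,60],
    [64,-6,120,0,0,0.017,60],
    [64,-6,155,0,0,0.017,60],
    [64,-6,180,0,0,0.017,60],
    [64,-6,200,0,0,0.017,60],
    [64,-6,200,0,0,0.017,60],
    [64,-6,200,0,0,0.017,60],
  ],
)

```text
clock: 4.87
eef_pos: [0.4607, -0.2333, 0.051]
tcp_rot: [[0.013, 1.0, -0.001], [1.0, -0.013, 0.002], [0.002, -0.001, -1.0]]
wrist_force: [0.1, -0.6, 0.5]
width: 0.0511
```

Run:
```python
from h import *
o=arm.get_obs();print(o["eef_pos"],o["tcp_rot"].round(4).tolist())
p=shot("wrist","w3.png")
```

```text
[ 0.46069133 -0.23330314  0.05096313] [[0.0129, 0.9999, -0.0005], [0.9999, -0.0129, 0.0017], [0.0017, -0.0005, -1.0]]
```

View pics/w3.png

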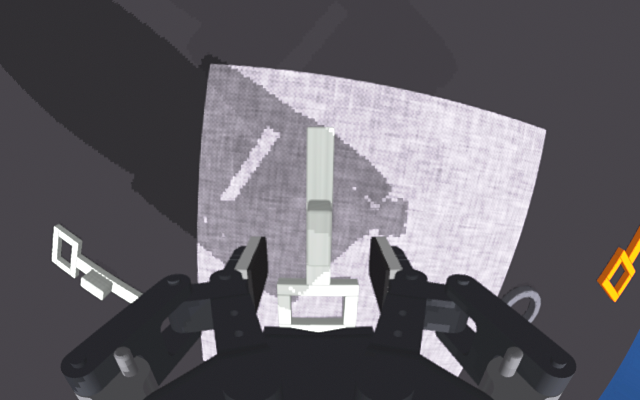

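The fin, at (318,200–285), is centred between the pads. I'm going down and closing.

Request:
step_arm(
  rows=[
    [-2,0,15,0,0,0,60],
    [-2,0,28,0,0,0,60],
    [-2,0,35,0,0,0,60],
    [-2,0,35,0,0,0,60],
    [-2,0,35,0,0,0,0],
    [-2,0,35,0,0,0,0],
    [-2,0,35,0,0,0,0],
    [-2,0,35,0,0,0,0],
    [-2,0,35,0,0,0,0],
    [-2,0,35,0,0,0,0],
    [-2,0,35,0,0,0,0],
    [-2,0,35,0,0,0,0],
    [-2,0,35,0,0,0,0],
    [-2,0,35,0,0,0,0],
  ],
  force=80,
)

```text
clock: 6.08
eef_pos: [0.4625, -0.237, 0.019]
tcp_rot: [[0.013, 1.0, 0.003], [1.0, -0.013, -0.001], [-0.001, 0.003, -1.0]]
wrist_force: [-1.6, 0.1, 6.8]
width: 0.0125
```

Request:
step_arm(
  rows=[
    [0,0,-15,0,0,0,0],
    [0,0,-40,0,0,0,0],
    [0,0,-80,0,0,0,0],
    [0,0,-120,0,0,0,0],
    [0,0,-160,0,0,0,0],
    [0,0,-160,0,0,0,0],
    [0,0,-160,0,0,0,0],
    [0,0,-160,0,0,0,0],
  ],
)

```text
clock: 6.75
eef_pos: [0.4611, -0.2361, 0.1777]
tcp_rot: [[0.013, 1.0, 0.002], [1.0, -0.013, -0.0], [-0.0, 0.002, -1.0]]
wrist_force: [-0.5, -0.6, -3.4]
width: 0.0121
```

Run:
```python
from h import *
o=arm.get_obs();print(o["eef_pos"],o["tcp_rot"].round(4).tolist(),o["wrist_force"],o["ft_torque"],o["width"])
p=shot("wrist","w4.png"); cv2.imwrite("pics/w4c.png",cv2.resize(p["color"][100:380,200:440,::-1],None,fx=2.14,fy=2.14))
```

```text
[ 0.4611368  -0.23605231  0.17771602] [[0.0132, 0.9999, 0.0018], [0.9999, -0.0132, -0.0001], [-0.0, 0.0018, -1.0]] [-0.51444885 -0.57291466 -3.42962954] [ 0.04681794  0.05624424 -0.00130118] 0.012056951108091145
```

View pics/w4c.png

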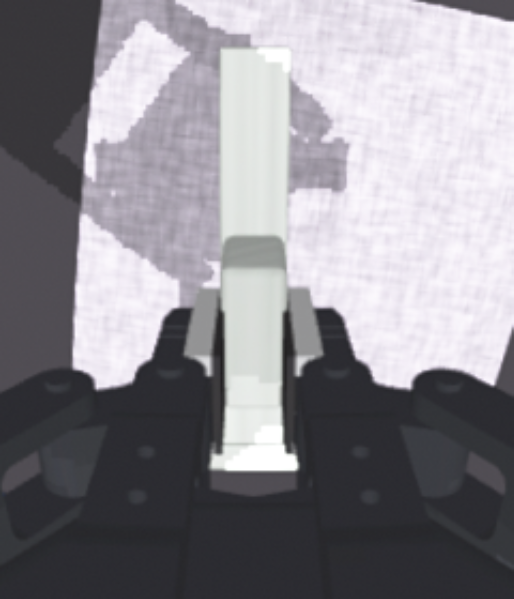

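Run:
```python
from h import *
p=shot("wrist"); p["E"]=np.array(p["hand_eye"])
f=lambda x,y:(x/2.14+200,y/2.14+100)
for n,c,z in (("tail",[(221,48),(289,48)],.005),("finfront",[(226,237),(283,237)],-.018),("finfoot",[(222,268),(286,268)],.005)):
    X=np.array([atz(p,f(*q),z) for q in c])*1000; print(n,X.round(1).tolist(),X.mean(0).round(1))
```

```text
tail [[62.4, -7.2, 5.0], [62.5, 7.8, 5.0]] [62.4  0.3  5. ]
finfront [[26.3, -5.4, -18.0], [26.3, 5.8, -18.0]] [ 26.3   0.2 -18. ]
finfoot [[11.2, -7.4, 5.0], [11.2, 7.7, 5.0]] [11.2  0.1  5. ]
```

Request:
step_arm(
  rows=[
    [33,9,0,0,0,0.02,0],
    [66,18,0,0,0,0.04,0],
    [99,28,0,0,0,0.06,0],
    [132,37,0,0,0,0.08,0],
    [165,46,0,0,0,0.1,0],
    [198,55,0,0,0,0.12,0],
    [231,64,0,0,0,0.14,0],
    [264,74,0,0,0,0.16,0],
    [297,83,0,0,0,0.18,0],
    [330,92,0,0,0,0.2,0],
    [360,101.4,10,0,0,0.2015,0],
    [360,101.4,20,0,0,0.2015,0],
    [360,101.4,30,0,0,0.2015,0],
    [360,101.4,36,0,0,0.2015,0],
    [360,101.4,36,0,0,0.2015,0],
    [360,101.4,36,0,0,0.2015,0],
  ],
)

```text
clock: 8.18
eef_pos: [0.5658, 0.1219, 0.1393]
tcp_rot: [[0.215, 0.977, -0.004], [0.977, -0.215, 0.002], [0.001, -0.004, -1.0]]
wrist_force: [0.3, -0.1, -1.3]
width: 0.0117
```

Run:
```python
from h import *
o=arm.get_obs();print(o["eef_pos"],o["tcp_rot"].round(4).tolist(),o["wrist_force"],o["ft_torque"],o["width"])
w=shot("wrist","w5.png"); s=shot("scene","s5.png"); d=shot("side","d5.png")
A=w["color"][30:330,170:470]; 
B=cv2.resize(s["color"][150:270,270:420],(500,400)); C=cv2.resize(d["color"][140:260,270:420],(500,400))
for n,p in(("scene",s),("side",d)): print(n,[proj(p,X).round(1).tolist() for X in ([.5537,.0605,.102],[.5761,.1631,.102])])
A=cv2.resize(A,(500,500)); R=np.vstack([B,C]); 
cv2.imwrite("pics/c5.png",cv2.resize(np.hstack([cv2.resize(A,(500,800))[:0].reshape(0,500,3) if 0 else np.vstack([A,np.zeros((300,500,3),np.uint8)]),R])[:,:,::-1],(750,600)))
```

```text
[0.56575809 0.12192921 0.13931568] [[0.2147, 0.9767, -0.0035], [0.9767, -0.2147, 0.0017], [0.0009, -0.0038, -1.0]] [ 0.32697808 -0.14334834 -1.31589261] [ 0.04723488 -0.01437253 -0.02883531] 0.011675102897720668
scene [[329.9, 205.1], [356.6, 182.8]]
side [[337.8, 193.1], [338.0, 176.0]]
```

View pics/c5.png

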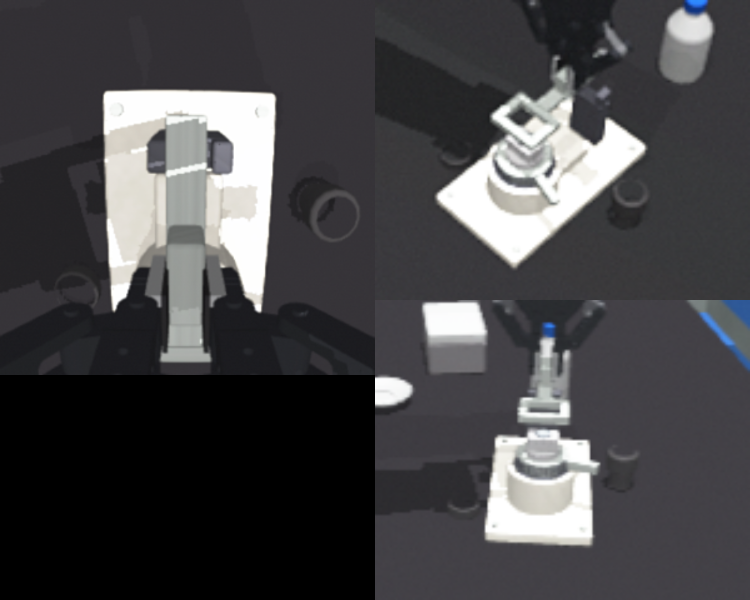

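Run:
```python
from h import *
p=shot("wrist"); o=arm.get_obs()
im=cv2.cvtColor(p["color"],cv2.COLOR_RGB2GRAY).astype(int)
L=[];R=[]
for r in range(112,200,4):
    row=im[r]; l=next(x for x in range(235,300) if row[x]>120); rr=next(x for x in range(410,330,-1) if row[x]>120)
    L.append(atz(p,(l-.5,r),.015)[:2]);R.append(atz(p,(rr+.5,r),.015)[:2])
for E in(L,R):
    E=np.array(E); k=np.polyfit(E[:,1],E[:,0],1); res=E[:,0]-np.polyval(k,E[:,1]); print("edge yaw",np.degrees(np.arctan(-k[0])).round(2),"x at y=.163",np.polyval(k,.163).round(4),res.std().round(5))
T=[]
for c in range(265,380,5):
    r=next((r for r in range(85,140) if im[r,c]>120),None); 
    if r: T.append(atz(p,(c,r-.5),.015)[:2])
T=np.array(T);k=np.polyfit(T[:,0],T[:,1],1);print("back yaw",np.degrees(np.arctan(k[0])),T.mean(0))
for r in (145,150,155): print(r,im[r,280:365].tolist())
for r in (122,126,130): print(r,im[r,290:350].tolist())
```

```text
edge yaw -12.88 x at y=.163 0.5159 0.0003
edge yaw -13.14 x at y=.163 0.6382 0.00027
back yaw -13.170753486811439 [0.58528041 0.1966831 ]
145 [214, 214, 214, 212, 201, 166, 90, 72, 76, 78, 80, 79, 79, 79, 79, 80, 79, 81, 82, 80, 73, 65, 100, 157, 171, 171, 171, 172, 172, 171, 169, 169, 168, 169, 169, 171, 172, 171, 170, 169, 171, 172, 174, 173, 171, 169, 167, 165, 165, 166, 169, 170, 172, 175, 163, 120, 67, 54, 73, 101, 112, 116, 116, 115, 116, 116, 114, 114, 115, 115, 113, 106, 135, 230, 255, 255, 255, 254, 254, 254, 254, 254, 254, 254, 254]
150 [255, 255, 255, 255, 255, 235, 98, 70, 78, 81, 81, 81, 82, 82, 82, 83, 82, 83, 82, 78, 72, 67, 102, 157, 171, 171, 171, 172, 172, 171, 169, 169, 168, 167, 169, 170, 171, 171, 170, 169, 171, 173, 173, 172, 170, 169, 167, 164, 165, 168, 169, 172, 173, 176, 161, 116, 61, 61, 92, 112, 128, 134, 135, 135, 135, 134, 135, 134, 134, 135, 134, 127, 116, 170, 247, 255, 255, 254, 254, 254, 254, 254, 254, 254, 254]
155 [228, 227, 228, 229, 219, 171, 83, 72, 78, 78, 78, 78, 79, 81, 81, 81, 81, 81, 82, 77, 72, 66, 102, 154, 171, 171, 171, 172, 173, 171, 1
[... 485 characters left out ...]
 211, 226, 239, 252, 255, 255, 254, 254, 254, 254, 254, 254, 254, 254, 254, 254, 254, 254]
126 [244, 244, 243, 242, 231, 215, 213, 213, 214, 214, 214, 196, 174, 229, 250, 251, 250, 251, 251, 250, 250, 250, 250, 250, 251, 251, 252, 253, 252, 252, 248, 214, 207, 207, 204, 203, 221, 249, 249, 250, 251, 252, 252, 253, 244, 235, 253, 255, 255, 254, 254, 254, 254, 254, 254, 254, 254, 254, 254, 254]
130 [213, 214, 212, 212, 212, 212, 211, 211, 212, 212, 211, 192, 169, 216, 241, 212, 180, 179, 180, 178, 170, 166, 167, 166, 168, 169, 172, 171, 170, 170, 170, 172, 174, 173, 171, 168, 166, 170, 171, 167, 167, 169, 172, 171, 162, 208, 253, 255, 255, 254, 254, 254, 254, 254, 254, 254, 254, 254, 254, 254]
```

Request:
step_arm(
  rows=[
    [0.6,1.8,5,0,0,0.007,0],
    [0.6,1.8,10,0,0,0.007,0],
    [0.6,1.8,15,0,0,0.007,0],
    [0.6,1.8,17,0,0,0.007,0],
    [0.6,1.8,17,0,0,0.007,0],
    [0.6,1.8,17,0,0,0.007,0],
    [0.6,1.8,17,0,0,0.007,0],
  ],
)

```text
clock: 8.97
eef_pos: [0.5691, 0.1227, 0.1246]
tcp_rot: [[0.221, 0.975, 0.001], [0.975, -0.221, 0.002], [0.002, 0.0, -1.0]]
wrist_force: [-0.8, -0.7, -2.2]
width: 0.0119
```

Run:
```python
from h import *
o=arm.get_obs();R=o["tcp_rot"];print(o["eef_pos"],R.round(4).tolist(),o["wrist_force"],o["ft_torque"],o["width"])
print("need mm tool",(R.T@(np.array([.5677,.1221,.119])-o["eef_pos"])*1000).round(2), "yaw",np.degrees(np.arctan2(R[1,1],R[0,1])))
s=shot("scene"); d=shot("side","d6.png")
B=cv2.resize(s["color"][170:250,290:390],(500,400),interpolation=cv2.INTER_CUBIC); C=cv2.resize(d["color"][160:240,290:390],(500,400),interpolation=cv2.INTER_CUBIC)
cv2.imwrite("pics/c6.png",cv2.resize(np.hstack([B,C])[:,:,::-1],(800,320)))
u=np.array([.2215,.9752,0]);v=np.array([.9752,-.2215,0]);S=np.array([.5537,.0605,0])
for p in(s,d): print([proj(p,o["eef_pos"]-.0632*u+a*v+b*u+[0,0,-.005]).round(1).tolist() for a,b in((-.019,-.013),(.019,-.013),(.019,.013),(-.019,.013))],[proj(p,S+a*v+b*u+[0,0,.102]).round(1).tolist() for a,b in((-.018,-.012),(.018,-.012),(.018,.012),(-.018,.012))])
```

```text
[0.56911092 0.12270786 0.12464301] [[0.221, 0.9753, 0.0009], [0.9753, -0.221, 0.002], [0.0021, 0.0005, -1.0]] [-0.780991   -0.69665258 -2.19373203] [ 0.04111326 -0.0045376  -0.02702446] 0.011901359877979746
need mm tool [-0.92 -1.24  5.64] yaw -12.768382154950235
[[321.8, 199.7], [332.7, 208.1], [339.7, 202.2], [328.8, 194.0]] [[321.7, 203.8], [331.8, 211.7], [338.2, 206.4], [328.1, 198.6]]
[[331.7, 189.6], [345.2, 190.2], [345.2, 185.6], [331.9, 185.1]] [[331.4, 195.0], [344.1, 195.5], [344.1, 191.3], [331.6, 190.7]]
```

View pics/c6.png

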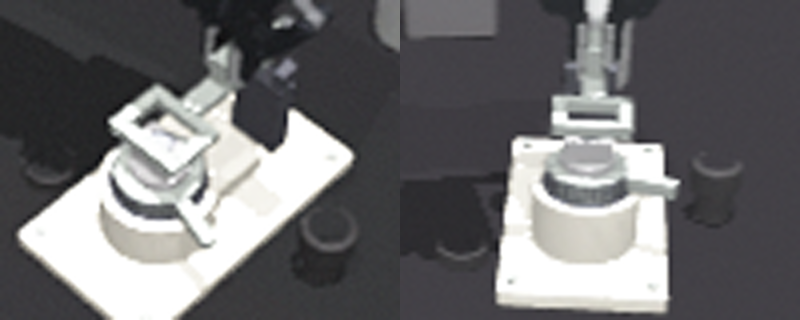

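Request:
step_arm(
  rows=[
    [-0.9,-1.2,3,0,0,0,0],
    [-0.9,-1.2,6,0,0,0,0],
    [-0.9,-1.2,6,0,0,0,0],
    [-0.9,-1.2,6,0,0,0,0],
    [-0.9,-1.2,6,0,0,0,0],
  ],
)

```text
clock: 9.48
eef_pos: [0.5679, 0.1221, 0.1188]
tcp_rot: [[0.221, 0.975, 0.001], [0.975, -0.221, 0.002], [0.002, 0.001, -1.0]]
wrist_force: [0.8, -0.6, -2.4]
width: 0.012
```

```bash
cat > st.py <<'E'
from h import *
import sys
o=arm.get_obs();R=o["tcp_rot"];print(o["clock"],o["eef_pos"].round(5),R.round(4).tolist(),o["wrist_force"].round(2),o["ft_torque"].round(3),o["width"])
t=[float(x) for x in sys.argv[1:4]]
if t: print("need mm tool",(R.T@(np.array(t)-o["eef_pos"])*1000).round(2))
print("yaw of tool y",np.arctan2(R[1,1],R[0,1]).round(4))
E
python3 st.py .5677 .1221 .110
```

```text
9.4833 [0.56786 0.1221  0.11879] [[0.2211, 0.9753, 0.0012], [0.9753, -0.2211, 0.002], [0.0022, 0.0007, -1.0]] [ 0.83 -0.61 -2.43] [ 0.002 -0.014  0.048] 0.01200595078255212
need mm tool [-0.05 -0.16  8.79]
yaw of tool y -0.2229
```

Request:
step_arm(
  rows=[
    [0,-0.2,1.5,0,0,0,0],
    [0,-0.2,3,0,0,0,0],
    [0,-0.2,4.5,0,0,0,0],
    [0,-0.2,6,0,0,0,0],
    [0,-0.2,6,0,0,0,0],
    [0,-0.2,6,0,0,0,0],
  ],
)

```text
clock: 9.98
eef_pos: [0.5675, 0.1218, 0.1122]
tcp_rot: [[0.221, 0.975, 0.001], [0.975, -0.221, 0.001], [0.002, 0.001, -1.0]]
wrist_force: [0.2, -0.9, -2.2]
width: 0.0119
```

```bash
python3 st.py .5677 .1221 .099
```

```text
9.9833 [0.56747 0.12178 0.11225] [[0.2208, 0.9753, 0.0008], [0.9753, -0.2208, 0.0014], [0.0015, 0.0005, -1.0]] [ 0.2  -0.93 -2.24] [-0.279 -0.036  0.004] 0.011858542074913377
need mm tool [ 0.34  0.15 13.25]
yaw of tool y -0.2227
```

Request:
step_arm(
  rows=[
    [0.2,0.1,1,0,0,0,0],
    [0.3,0.1,2,0,0,0,0],
    [0.3,0.1,3,0,0,0,0],
    [0.3,0.1,4,0,0,0,0],
    [0.3,0.1,4,0,0,0,0],
  ],
)

```text
clock: 10.4
eef_pos: [0.5675, 0.1218, 0.1079]
tcp_rot: [[0.221, 0.975, 0.0], [0.975, -0.221, 0.001], [0.001, 0.0, -1.0]]
wrist_force: [-1.2, -2.5, -2.5]
width: 0.0119
```

```bash
python3 st.py .5677 .1221 .099
```

```text
10.4 [0.5675  0.12182 0.10791] [[0.2207, 0.9753, 0.0004], [0.9753, -0.2207, 0.0008], [0.0009, 0.0002, -1.0]] [-1.21 -2.51 -2.47] [-0.461  0.048 -0.023] 0.011898480983578206
need mm tool [0.31 0.13 8.91]
yaw of tool y -0.2226
```

Request:
step_arm(
  rows=[
    [-0.4,0,0,0,0,0,0],
    [-0.7,0,0,0,0,0,0],
    [-0.7,0,1.5,0,0,0,0],
    [-0.7,0,3,0,0,0,0],
    [-0.7,0,4,0,0,0,0],
    [-0.7,0,4,0,0,0,0],
  ],
)

```text
clock: 10.9
eef_pos: [0.567, 0.1213, 0.1034]
tcp_rot: [[0.221, 0.975, -0.0], [0.975, -0.221, 0.001], [0.001, -0.001, -1.0]]
wrist_force: [0.2, -0.1, -1.6]
width: 0.012
```

```bash
python3 st.py .5677 .1221 .099
```

```text
10.9 [0.56703 0.1213  0.10341] [[0.2208, 0.9753, -0.0004], [0.9753, -0.2208, 0.0011], [0.001, -0.0007, -1.0]] [ 0.18 -0.06 -1.6 ] [0.003 0.015 0.016] 0.01196869394202148
need mm tool [0.93 0.48 4.41]
yaw of tool y -0.2226
```

Free now, with the underside at about 88 mm. I'll lower it to contact.

Request:
step_arm(
  rows=[
    [0,0,1,0,0,0,0],
    [0,0,2,0,0,0,0],
    [0,0,3,0,0,0,0],
    [0,0,3.8,0,0,0,0],
    [0,0,3.8,0,0,0,0],
  ],
)

```text
clock: 11.32
eef_pos: [0.5669, 0.1213, 0.0994]
tcp_rot: [[0.221, 0.975, -0.001], [0.975, -0.221, 0.001], [0.001, -0.001, -1.0]]
wrist_force: [0.3, -0.2, -2.1]
width: 0.0119
```

```bash
python3 st.py .5670 .1213 .098
```

```text
11.3167 [0.56689 0.12129 0.09936] [[0.2207, 0.9753, -0.0008], [0.9753, -0.2207, 0.0011], [0.0009, -0.001, -1.0]] [ 0.3  -0.19 -2.1 ] [ 0.015  0.005 -0.008] 0.011851479897252838
need mm tool [0.03 0.11 1.36]
yaw of tool y -0.2226
```

Request:
step_arm(
  rows=[
    [0,0,0.8,0,0,0,0],
    [0,0,1.4,0,0,0,0],
    [0,0,1.4,0,0,0,0],
    [0,0,1.4,0,0,0,0],
  ],
)

```text
clock: 11.65
eef_pos: [0.5671, 0.1213, 0.0991]
tcp_rot: [[0.221, 0.975, -0.001], [0.975, -0.221, 0.001], [0.001, -0.001, -1.0]]
wrist_force: [-3.8, -0.9, 6.6]
width: 0.0122
```

```bash
python3 st.py .5670 .1213 .098
```

```text
11.65 [0.56709 0.12134 0.09905] [[0.2207, 0.9753, -0.0006], [0.9753, -0.2207, 0.001], [0.0009, -0.0009, -1.0]] [-3.84 -0.87  6.58] [ 0.003  0.644 -0.079] 0.012185926459776923
need mm tool [-0.06 -0.08  1.05]
yaw of tool y -0.2225
```

Request:
step_arm(
  rows=[
    [0,0,-0.3,0,0,0,50],
    [0,0,-0.3,0,0,0,50],
    [0,0,-0.3,0,0,0,50],
    [0,0,-0.3,0,0,0,50],
    [0,0,-0.3,0,0,0,50],
    [0,0,-0.3,0,0,0,50],
  ],
)

```text
clock: 12.15
eef_pos: [0.5671, 0.1213, 0.0992]
tcp_rot: [[0.221, 0.975, -0.001], [0.975, -0.221, 0.001], [0.001, -0.001, -1.0]]
wrist_force: [-0.5, -1.1, -0.5]
width: 0.042
```

Request:
step_arm(
  rows=[
    [0,0,-15,0,0,0,50],
    [0,0,-45,0,0,0,50],
    [-20,0,-85,0,0,0,50],
    [-60,0,-110,0,0,0,50],
    [-100,0,-120,0,0,0,50],
    [-100,0,-120,0,0,0,50],
    [-100,0,-120,0,0,0,50],
    [-100,0,-120,0,0,0,50],
  ],
)

```text
clock: 12.82
eef_pos: [0.5449, 0.0236, 0.2187]
tcp_rot: [[0.222, 0.975, -0.001], [0.975, -0.222, 0.002], [0.002, -0.001, -1.0]]
wrist_force: [-0.4, 0.1, -0.2]
width: 0.0428
```

```bash
python3 st.py
python3 - <<'E'
from h import *
w=shot("wrist"); d=shot("side"); np.save("w7E.npy",w["E"])
A=cv2.resize(w["color"][0:200,240:440],(600,600),interpolation=cv2.INTER_CUBIC); C=cv2.resize(d["color"][160:260,300:366],(200,300),interpolation=cv2.INTER_CUBIC)
cv2.imwrite("pics/c7.png",np.hstack([A,np.vstack([C,C*0])])[:,:,::-1])
E
```

```text
12.8167 [0.54489 0.02362 0.21869] [[0.222, 0.975, -0.0009], [0.975, -0.222, 0.0018], [0.0015, -0.0013, -1.0]] [-0.37  0.11 -0.25] [-0.038 -0.051  0.022] 0.04279011208213477
yaw of tool y -0.2239
```

View pics/c7.png

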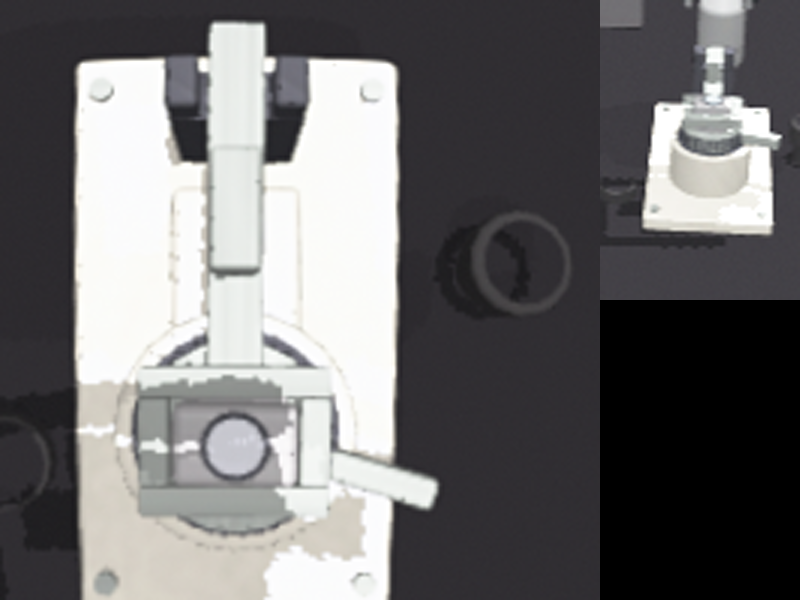

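The holder is home: tail between the cheeks, head round the barrel (lens at crop (235,446)). The lug tip is at crop (433,492). Next I work out the lug pose and the move to it.

Run:
```python
from h import *
w=shot("wrist"); o=arm.get_obs();R=o["tcp_rot"]
f=lambda x,y:(x/3+240,y/3)
print("lens",atz(w,f(235,446),.102).round(4))
t=atz(w,f(433,493),.0755);m=atz(w,f(340,462),.0755);tl=atz(w,f(437,483),.0755);tr=atz(w,f(427,506),.0755)
print("tip",t,np.linalg.norm(tl-tr)); C=np.array([.5534,.0600])
for q in(t,m): d=q[:2]-C;print("ang",np.arctan2(d[1],d[0]),np.hypot(*d))
a=np.arctan2(*(t[:2]-C)[::-1]); 
P=np.array([*(C+.056*np.array([np.cos(a),np.sin(a)])),.064]);print("lug",P)
print("tool delta mm",(R.T@(P-o["eef_pos"])*1000).round(1),"q",o["q"].round(2))
xa=a+np.pi; print("turn tool z",-(xa-np.arctan2(R[1,0],R[0,0])))
```

```text
lens [0.5528 0.0613 0.102 ]
tip [0.6096563  0.03093545 0.0755    ] 0.007941154969151125
ang -0.47687496162020027 0.06332077013947637
ang -0.4290697599632766 0.032194786914598664
lug [0.60315229 0.03429572 0.064     ]
tool delta mm [ 21.9  55.6 153.5] q [-0.14  0.01  1.91  0.    1.22  0.08]
turn tool z -1.3151444343335297
```

Request:
step_arm(
  rows=[
    [7,18,10,0,0,-0.12,35],
    [14,36,20,0,0,-0.24,35],
    [21,55,30,0,0,-0.36,35],
    [21,55,40,0,0,-0.48,35],
    [21,55,50,0,0,-0.6,35],
    [21,55,60,0,0,-0.72,35],
    [21,55,70,0,0,-0.84,35],
    [21,55,80,0,0,-0.96,35],
    [21,55,90,0,0,-1.08,35],
    [21,55,98,0,0,-1.2,35],
    [21,55,98,0,0,-1.33,35],
    [21,55,98,0,0,-1.33,35],
    [21,55,98,0,0,-1.33,35],
    [21,55,98,0,0,-1.33,35],
  ],
  force=40,
)

```text
clock: 14.13
eef_pos: [0.6026, 0.0341, 0.1192]
tcp_rot: [[-0.894, 0.447, -0.003], [0.447, 0.894, 0.002], [0.004, 0.0, -1.0]]
wrist_force: [-0.5, -0.5, -0.6]
width: 0.0299
```

```bash
python3 st.py .6036 .0351 .064
python3 - <<'E'
from h import *
w=shot("wrist","w8.png"); o=arm.get_obs()
cv2.imwrite("pics/c8.png",cv2.resize(w["color"][100:400,140:500],(720,600))[:,:,::-1])
E
```

```text
14.1333 [0.60261 0.03413 0.11923] [[-0.8944, 0.4472, -0.0034], [0.4472, 0.8945, 0.0018], [0.0038, 0.0001, -1.0]] [-0.47 -0.5  -0.58] [0.029 0.019 0.034] 0.029920545261927046
need mm tool [-0.66  1.3  55.23]
yaw of tool y 1.1072
```

View pics/c8.png

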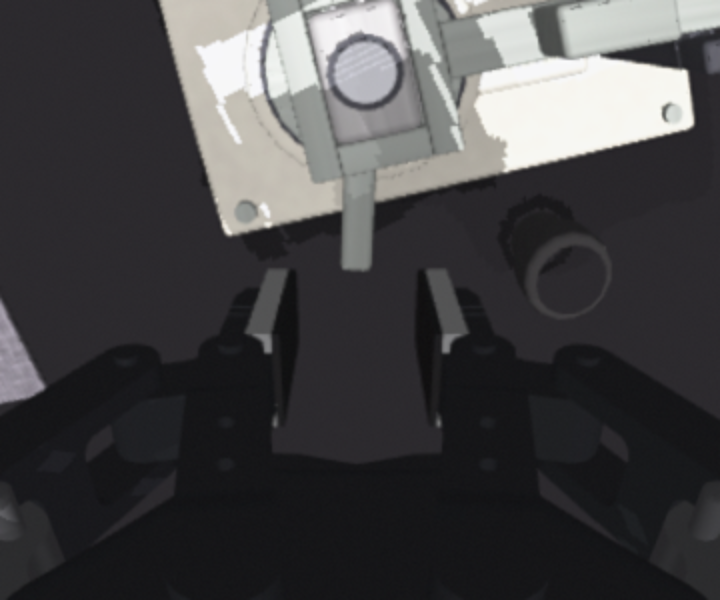

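Request:
step_arm(
  rows=[
    [0,0,15,0,0,0,35],
    [0,0,35,0,0,0,35],
    [0,0,48,0,0,0,35],
    [0,0,55,0,0,0,35],
    [0,0,55,0,0,0,35],
    [0,0,55,0,0,0,35],
    [0,0,55,0,0,0,0],
    [0,0,55,0,0,0,0],
    [0,0,55,0,0,0,0],
    [0,0,55,0,0,0,0],
    [0,0,55,0,0,0,0],
    [0,0,55,0,0,0,0],
    [0,0,55,0,0,0,0],
  ],
  force=40,
)

```text
clock: 15.27
eef_pos: [0.6038, 0.0344, 0.0656]
tcp_rot: [[-0.894, 0.447, 0.0], [0.447, 0.894, 0.003], [0.001, 0.002, -1.0]]
wrist_force: [2.8, 3.4, 3.3]
width: 0.0084
```

```bash
python3 st.py .6036 .0351 .064
cat > tq.py <<'E'
from h import *
o=arm.get_obs(); C=np.array([.5534,.0600]); r=o["eef_pos"][:2]-C; F=o["wrist_force"]; R=o["tcp_rot"]
print("t",round(o["clock"],2),"pos",o["eef_pos"].round(4),"ang",np.arctan2(r[1],r[0]).round(4),"rad",np.hypot(*r).round(4),"toolx",np.arctan2(-R[1,0],-R[0,0]).round(4),"F",F.round(1),"T",o["ft_torque"].round(3),"w",round(o["width"],4))
n=np.array([r[1],-r[0]])/np.hypot(*r) # clockwise tangent
print("applied cw torque rxF", (F[:2]@n*-1*np.hypot(*r)).round(3),"+ -own Tz ->", (o["ft_torque"][2]).round(3),"Frad",(F[:2]@r/np.hypot(*r)).round(1))
E
python3 tq.py
```

```text
15.2667 [0.60377 0.03443 0.06559] [[-0.8943, 0.4475, 0.0003], [0.4475, 0.8943, 0.0025], [0.0009, 0.0024, -1.0]] [2.84 3.45 3.26] [ 0.681 -0.499 -0.242] 0.008405914044578595
need mm tool [0.45 0.52 1.59]
yaw of tool y 1.1068
t 15.27 pos [0.6038 0.0344 0.0656] ang -0.4697 rad 0.0565 toolx -0.464 F [2.8 3.4 3.3] T [ 0.681 -0.499 -0.242] w 0.0084
applied cw torque rxF 0.246 + -own Tz -> -0.242 Frad 1.0
```

Request:
step_arm(
  rows=[
    [0.03,-1.69,0,0,0,0.03,0],
    [0.1,-3.39,0,0,0,0.06,0],
    [0.23,-5.08,0,0,0,0.09,0],
    [0.41,-6.76,0,0,0,0.12,0],
    [0.63,-8.44,0,0,0,0.15,0],
    [0.91,-10.11,0,0,0,0.18,0],
    [1.24,-11.78,0,0,0,0.21,0],
    [1.62,-13.43,0,0,0,0.24,0],
    [2.05,-15.07,0,0,0,0.27,0],
    [2.52,-16.7,0,0,0,0.3,0],
    [2.52,-16.7,0,0,0,0.3,0],
  ],
)

```text
clock: 16.18
eef_pos: [0.5938, 0.0208, 0.0656]
tcp_rot: [[-0.722, 0.692, -0.0], [0.692, 0.722, 0.003], [0.002, 0.002, -1.0]]
wrist_force: [2.0, 3.5, 2.8]
width: 0.0085
```

```bash
python3 tq.py
```

```text
t 16.18 pos [0.5938 0.0208 0.0656] ang -0.7704 rad 0.0563 toolx -0.7644 F [2.  3.5 2.8] T [ 0.628 -0.1   -0.124] w 0.0085
applied cw torque rxF 0.221 + -own Tz -> -0.124 Frad -1.0
```

Request:
step_arm(
  rows=[
    [0.03,-1.69,0,0,0,0.03,0],
    [0.1,-3.38,0,0,0,0.06,0],
    [0.23,-5.06,0,0,0,0.09,0],
    [0.41,-6.74,0,0,0,0.12,0],
    [0.63,-8.41,0,0,0,0.15,0],
    [0.91,-10.08,0,0,0,0.18,0],
    [0.91,-10.08,0,0,0,0.18,0],
  ],
)

```text
clock: 16.77
eef_pos: [0.586, 0.0143, 0.0657]
tcp_rot: [[-0.586, 0.81, -0.001], [0.81, 0.586, 0.003], [0.003, 0.001, -1.0]]
wrist_force: [1.2, 2.9, 1.4]
width: 0.0085
```

```bash
python3 tq.py
```

```text
t 16.77 pos [0.586  0.0143 0.0657] ang -0.9521 rad 0.0561 toolx -0.9441 F [1.2 2.9 1.4] T [ 0.558 -0.168 -0.163] w 0.0085
applied cw torque rxF 0.15 + -own Tz -> -0.163 Frad -1.7
```

Request:
step_arm(
  rows=[
    [0.01,-0.85,0,0,0,0.015,0],
    [0.03,-1.7,0,0,0,0.03,0],
    [0.03,-1.7,0,0,0,0.03,0],
  ],
)

```text
clock: 17.02
eef_pos: [0.5846, 0.0133, 0.0657]
tcp_rot: [[-0.562, 0.827, -0.0], [0.827, 0.562, 0.003], [0.003, 0.001, -1.0]]
wrist_force: [1.7, 4.1, 3.0]
width: 0.0089
```

```bash
python3 tq.py
```

```text
t 17.02 pos [0.5846 0.0133 0.0657] ang -0.9817 rad 0.0562 toolx -0.9744 F [1.7 4.1 3. ] T [ 0.549 -0.282 -0.109] w 0.0089
applied cw torque rxF 0.206 + -own Tz -> -0.109 Frad -2.4
```

Request:
step_arm(
  rows=[
    [0.01,-0.85,0,0,0,0.015,0],
    [0.03,-1.7,0,0,0,0.03,0],
    [0.03,-1.7,0,0,0,0.03,0],
  ],
)

```text
clock: 17.27
eef_pos: [0.5831, 0.0124, 0.0657]
tcp_rot: [[-0.536, 0.844, -0.0], [0.844, 0.536, 0.003], [0.003, 0.001, -1.0]]
wrist_force: [2.9, 3.4, 2.0]
width: 0.0084
```

```bash
python3 tq.py
```

```text
t 17.27 pos [0.5831 0.0124 0.0657] ang -1.013 rad 0.0561 toolx -1.0053 F [2.9 3.4 2. ] T [ 0.61  -0.262 -0.113] w 0.0084
applied cw torque rxF 0.237 + -own Tz -> -0.113 Frad -1.3
```

Request:
step_arm(
  rows=[
    [0.01,-0.85,0,0,0,0.015,0],
    [0.03,-1.7,0,0,0,0.03,0],
    [0.03,-1.7,0,0,0,0.03,0],
  ],
)

```text
clock: 17.52
eef_pos: [0.5816, 0.0114, 0.0657]
tcp_rot: [[-0.509, 0.861, -0.0], [0.861, 0.509, 0.003], [0.003, 0.001, -1.0]]
wrist_force: [1.9, 2.8, 1.9]
width: 0.0089
```

```bash
python3 tq.py
```

```text
t 17.52 pos [0.5816 0.0114 0.0657] ang -1.0456 rad 0.0562 toolx -1.0365 F [1.9 2.8 1.9] T [ 0.609 -0.282 -0.12 ] w 0.0089
applied cw torque rxF 0.168 + -own Tz -> -0.12 Frad -1.5
```

Request:
step_arm(
  rows=[
    [0.01,-0.85,0,0,0,0.015,0],
    [0.03,-1.7,0,0,0,0.03,0],
    [0.03,-1.7,0,0,0,0.03,0],
  ],
)

```text
clock: 17.77
eef_pos: [0.5799, 0.0106, 0.0657]
tcp_rot: [[-0.482, 0.876, -0.001], [0.876, 0.482, 0.003], [0.003, 0.001, -1.0]]
wrist_force: [1.7, 4.1, 1.1]
width: 0.0085
```

Request:
step_arm(
  rows=[
    [0.01,-0.6,0,0,0,0.01,0],
    [0.02,-1.2,0,0,0,0.02,0],
    [0.02,-1.2,0,0,0,0.02,0],
  ],
)

```text
clock: 18.02
eef_pos: [0.5789, 0.01, 0.0657]
tcp_rot: [[-0.464, 0.886, -0.0], [0.886, 0.464, 0.004], [0.003, 0.001, -1.0]]
wrist_force: [1.7, 3.8, 0.8]
width: 0.0082
```

```bash
python3 tq.py
```

```text
t 18.02 pos [0.5789 0.01   0.0657] ang -1.0988 rad 0.0561 toolx -1.0884 F [1.7 3.8 0.8] T [ 0.704 -0.403 -0.14 ] w 0.0082
applied cw torque rxF 0.182 + -own Tz -> -0.14 Frad -2.6
```

Request:
step_arm(
  rows=[
    [0.01,-0.85,0,0,0,0.015,0],
    [0.03,-1.7,0,0,0,0.03,0],
    [0.03,-1.7,0,0,0,0.03,0],
  ],
)

```text
clock: 18.27
eef_pos: [0.5773, 0.0092, 0.0657]
tcp_rot: [[-0.436, 0.9, -0.0], [0.9, 0.436, 0.004], [0.003, 0.001, -1.0]]
wrist_force: [2.2, 4.4, 1.1]
width: 0.0084
```

Request:
step_arm(
  rows=[
    [0.01,-0.6,0,0,0,0.01,0],
    [0.02,-1.2,0,0,0,0.02,0],
    [0.02,-1.2,0,0,0,0.02,0],
  ],
)

```text
clock: 18.52
eef_pos: [0.5761, 0.0087, 0.0657]
tcp_rot: [[-0.417, 0.909, -0.0], [0.909, 0.417, 0.004], [0.004, 0.001, -1.0]]
wrist_force: [3.4, 4.6, 1.1]
width: 0.0087
```

```bash
python3 tq.py
```

```text
t 18.52 pos [0.5761 0.0087 0.0657] ang -1.1533 rad 0.0561 toolx -1.1403 F [3.4 4.6 1.1] T [ 0.708 -0.462 -0.105] w 0.0087
applied cw torque rxF 0.279 + -own Tz -> -0.105 Frad -2.9
```

Request:
step_arm(
  rows=[
    [0.01,-0.6,0,0,0,0.01,0],
    [0.02,-1.2,0,0,0,0.02,0],
    [0.02,-1.2,0,0,0,0.02,0],
  ],
)

```text
clock: 18.77
eef_pos: [0.5751, 0.0083, 0.0657]
tcp_rot: [[-0.398, 0.917, -0.0], [0.917, 0.398, 0.004], [0.004, 0.001, -1.0]]
wrist_force: [2.6, 4.4, 1.7]
width: 0.0086
```

Request:
step_arm(
  rows=[
    [0.01,-0.6,0,0,0,0.01,0],
    [0.02,-1.2,0,0,0,0.02,0],
    [0.02,-1.2,0,0,0,0.02,0],
  ],
)

```text
clock: 19.02
eef_pos: [0.5739, 0.0078, 0.0657]
tcp_rot: [[-0.379, 0.925, 0.0], [0.925, 0.379, 0.004], [0.004, 0.002, -1.0]]
wrist_force: [2.3, 3.5, 1.3]
width: 0.0084
```

```bash
python3 tq.py
```

```text
t 19.02 pos [0.5739 0.0078 0.0657] ang -1.1957 rad 0.0561 toolx -1.1817 F [2.3 3.5 1.3] T [ 0.738 -0.449 -0.173] w 0.0084
applied cw torque rxF 0.195 + -own Tz -> -0.173 Frad -2.4
```

Request:
step_arm(
  rows=[
    [0.01,-0.85,0,0,0,0.015,0],
    [0.03,-1.7,0,0,0,0.03,0],
    [0.03,-1.7,0,0,0,0.03,0],
  ],
)

```text
clock: 19.27
eef_pos: [0.5723, 0.0072, 0.0657]
tcp_rot: [[-0.351, 0.936, -0.0], [0.936, 0.351, 0.004], [0.004, 0.001, -1.0]]
wrist_force: [3.5, 4.0, 1.4]
width: 0.0088
```

Request:
step_arm(
  rows=[
    [0.01,-0.6,0,0,0,0.01,0],
    [0.02,-1.2,0,0,0,0.02,0],
    [0.02,-1.2,0,0,0,0.02,0],
  ],
)

```text
clock: 19.52
eef_pos: [0.5712, 0.0068, 0.0657]
tcp_rot: [[-0.332, 0.943, 0.0], [0.943, 0.332, 0.004], [0.004, 0.002, -1.0]]
wrist_force: [3.0, 4.8, 1.3]
width: 0.0086
```

```bash
python3 tq.py
```

```text
t 19.52 pos [0.5712 0.0068 0.0657] ang -1.2474 rad 0.0561 toolx -1.2325 F [3.  4.8 1.3] T [ 0.714 -0.527 -0.177] w 0.0086
applied cw torque rxF 0.247 + -own Tz -> -0.177 Frad -3.6
```

Request:
step_arm(
  rows=[
    [0.01,-0.6,0,0,0,0.01,0],
    [0.02,-1.2,0,0,0,0.02,0],
    [0.02,-1.2,0,0,0,0.02,0],
  ],
)

```text
clock: 19.77
eef_pos: [0.5701, 0.0065, 0.0657]
tcp_rot: [[-0.313, 0.95, 0.001], [0.95, 0.313, 0.004], [0.004, 0.002, -1.0]]
wrist_force: [3.6, 4.0, 1.2]
width: 0.0086
```

Request:
step_arm(
  rows=[
    [0.01,-0.6,0,0,0,0.01,0],
    [0.02,-1.2,0,0,0,0.02,0],
    [0.02,-1.2,0,0,0,0.02,0],
  ],
)

```text
clock: 20.02
eef_pos: [0.5695, 0.0063, 0.0658]
tcp_rot: [[-0.294, 0.956, 0.002], [0.956, 0.294, 0.004], [0.004, 0.003, -1.0]]
wrist_force: [4.5, 5.8, 0.9]
width: 0.0082
```

```bash
python3 tq.py
```

```text
t 20.02 pos [0.5695 0.0063 0.0658] ang -1.28 rad 0.0561 toolx -1.2723 F [4.5 5.8 0.9] T [ 0.789 -0.688 -0.006] w 0.0082
applied cw torque rxF 0.333 + -own Tz -> -0.006 Frad -4.3
```

Request:
step_arm(
  rows=[
    [0,-0.5,0,0,0,0,0],
    [0,-1.0,0,0,0,0,0],
    [0,-1.5,0,0,0,0.005,0],
    [0,-1.5,0,0,0,0.005,0],
  ],
)

```text
clock: 20.35
eef_pos: [0.5692, 0.0062, 0.066]
tcp_rot: [[-0.29, 0.957, 0.006], [0.957, 0.29, 0.005], [0.003, 0.007, -1.0]]
wrist_force: [6.4, 5.6, -0.9]
width: 0.0086
```

```bash
python3 tq.py
```

```text
t 20.35 pos [0.5692 0.0062 0.066 ] ang -1.2852 rad 0.056 toolx -1.2769 F [ 6.4  5.6 -0.9] T [ 0.897 -0.977  0.009] w 0.0086
applied cw torque rxF 0.435 + -own Tz -> 0.009 Frad -3.5
```

Request:
step_arm(
  rows=[
    [0,-1.0,0,0,0,0.005,0],
    [0,-2.0,0,0,0,0.01,0],
    [0,-2.7,0,0,0,0.01,0],
    [0,-2.7,0,0,0,0.01,0],
  ],
)

```text
clock: 20.68
eef_pos: [0.5687, 0.0061, 0.0662]
tcp_rot: [[-0.28, 0.96, 0.012], [0.96, 0.28, 0.006], [0.002, 0.013, -1.0]]
wrist_force: [8.3, 7.5, -2.1]
width: 0.0087
```

```bash
python3 tq.py
```

```text
t 20.68 pos [0.5687 0.0061 0.0662] ang -1.2947 rad 0.056 toolx -1.2866 F [ 8.3  7.5 -2.1] T [ 1.077 -1.443  0.017] w 0.0087
applied cw torque rxF 0.56 + -own Tz -> 0.017 Frad -4.9
```

Request:
step_arm(
  rows=[
    [0,-1.2,0,0,0,0.005,0],
    [0,-2.4,0,0,0,0.01,0],
    [0,-3.4,0,0,0,0.015,0],
    [0,-3.4,0,0,0,0.015,0],
  ],
)

```text
clock: 21.02
eef_pos: [0.5681, 0.0059, 0.0665]
tcp_rot: [[-0.266, 0.964, 0.02], [0.964, 0.266, 0.007], [0.001, 0.021, -1.0]]
wrist_force: [11.0, 8.4, -5.3]
width: 0.0086
```

```bash
python3 tq.py
```

```text
t 21.02 pos [0.5681 0.0059 0.0665] ang -1.3058 rad 0.0561 toolx -1.3013 F [11.   8.4 -5.3] T [ 1.207 -1.809  0.1  ] w 0.0086
applied cw torque rxF 0.72 + -own Tz -> 0.1 Frad -5.3
```

Request:
step_arm(
  rows=[
    [0,-1.5,0,0,0,0.005,0],
    [0,-2.8,0,0,0,0.01,0],
    [0,-3.5,0,0,0,0.014,0],
    [0,-3.5,0,0,0,0.014,0],
    [0,-3.5,0,0,0,0.014,0],
  ],
)

```text
clock: 21.43
eef_pos: [0.5677, 0.0058, 0.0666]
tcp_rot: [[-0.254, 0.967, 0.029], [0.967, 0.254, 0.008], [0.0, 0.03, -1.0]]
wrist_force: [12.4, 8.0, -6.0]
width: 0.0085
```

```bash
python3 tq.py; python3 tq.py
python3 - <<'E'
from h import *
w=shot("side");s=shot("scene")
B=cv2.resize(s["color"][160:250,290:390],(500,450),interpolation=cv2.INTER_CUBIC); C=cv2.resize(w["color"][160:232,300:348],(300,450),interpolation=cv2.INTER_CUBIC)
cv2.imwrite("pics/c9.png",np.hstack([B,C])[:,:,::-1])
E
python3 tq.py
```

```text
t 21.43 pos [0.5677 0.0058 0.0666] ang -1.3135 rad 0.056 toolx -1.3142 F [12.4  8.  -6. ] T [ 1.235 -1.949  0.257] w 0.0085
applied cw torque rxF 0.786 + -own Tz -> 0.257 Frad -4.6
t 21.43 pos [0.5677 0.0058 0.0666] ang -1.3135 rad 0.056 toolx -1.3142 F [12.4  8.  -6. ] T [ 1.235 -1.949  0.257] w 0.0085
applied cw torque rxF 0.786 + -own Tz -> 0.257 Frad -4.6
t 21.53 pos [0.5677 0.0058 0.0666] ang -1.3132 rad 0.056 toolx -1.3141 F [11.8  8.5 -6. ] T [ 1.207 -1.866  0.26 ] w 0.0086
applied cw torque rxF 0.76 + -own Tz -> 0.26 Frad -5.2
```

Request:
step_arm(
  rows=[
    [0,0,0,0,0,0,0],
    [0,0,0,0,0,0,35],
    [0,0,0,0,0,0,35],
    [0,0,0,0,0,0,35],
    [0,0,0,0,0,0,35],
    [0,0,0,0,0,0,35],
  ],
)

```text
clock: 22.03
eef_pos: [0.5671, 0.0054, 0.0663]
tcp_rot: [[-0.254, 0.967, 0.028], [0.967, 0.254, 0.007], [-0.0, 0.029, -1.0]]
wrist_force: [-0.2, 0.2, -0.3]
width: 0.0302
```

```bash
python3 tq.py
```

```text
t 22.03 pos [0.5671 0.0054 0.0663] ang -1.3259 rad 0.0563 toolx -1.3142 F [-0.2  0.2 -0.3] T [ 0.011  0.075 -0.066] w 0.0302
applied cw torque rxF -0.009 + -own Tz -> -0.066 Frad -0.3
```

View pics/c9.png

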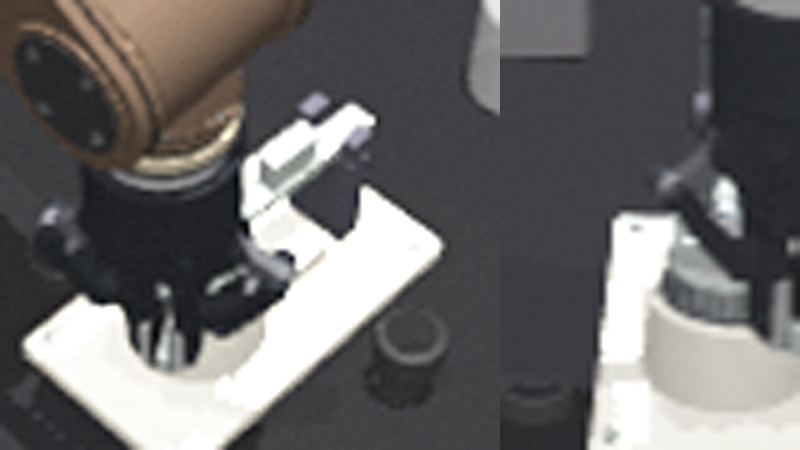

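Request:
step_arm(
  rows=[
    [0,0,-10,0,0,0,40],
    [0,0,-30,0,0,0,40],
    [0,0,-60,0,0,0,40],
    [5,-4,-95,0.03,0,0.12,50],
    [12,-10,-130,0.03,0,0.24,50],
    [23,-16,-152,0.03,0,0.36,50],
    [23,-16,-152,0.03,0,0.48,50],
    [23,-16,-152,0.03,0,0.48,50],
    [23,-16,-152,0.03,0,0.48,50],
    [23,-16,-152,0.03,0,0.48,50],
  ],
)

```text
clock: 22.87
eef_pos: [0.5409, 0.0223, 0.2168]
tcp_rot: [[0.219, 0.976, -0.004], [0.976, -0.219, 0.007], [0.006, -0.005, -1.0]]
wrist_force: [0.7, -0.2, 0.2]
width: 0.0425
```

```bash
python3 st.py
python3 - <<'E'
from h import *
w=shot("wrist")
A=cv2.resize(w["color"][0:200,240:440],(600,600),interpolation=cv2.INTER_CUBIC)
cv2.imwrite("pics/c10.png",A[:,:,::-1])
E
```

```text
22.8667 [0.54086 0.02234 0.21685] [[0.2191, 0.9757, -0.0041], [0.9757, -0.2191, 0.0067], [0.0057, -0.0055, -1.0]] [ 0.72 -0.23  0.22] [-0.01  -0.02  -0.046] 0.042483020158824686
yaw of tool y -0.2209
```

Run:
```python
from h import *
w=shot("wrist"); im=cv2.cvtColor(w["color"],cv2.COLOR_RGB2GRAY).astype(int); o=arm.get_obs()
for r in range(4,26,2):
    xs=np.where(im[r,290:350]>130)[0]+290
    if len(xs): print(r,xs.min(),xs.max(),len(xs),atz(w,((xs.min()+xs.max())/2,r),.094)[:2].round(4))
for q in("fin","holder","lug","seat"):
    for d in arm.regions_of(w,q)[:2]:
        ys,xs=np.where(d["pixels"]); print(q,d["conf"],np.round(d["xy"],1),xs.min(),xs.max(),ys.min(),ys.max())
# lens darker ring: Hough
g=cv2.cvtColor(w["color"],cv2.COLOR_RGB2GRAY)
c=cv2.HoughCircles(g,cv2.HOUGH_GRADIENT,1,15,param1=80,param2=15,minRadius=8,maxRadius=14); print(None if c is None else [(x.round(1).tolist(),atz(w,x[:2],.102).round(4).tolist()) for x in c[0][:6]])
```

```text
6 318 335 18 [0.5832 0.1806]
8 318 336 19 [0.5832 0.1786]
10 318 336 19 [0.5827 0.1767]
12 318 336 19 [0.5823 0.1748]
14 318 336 19 [0.5819 0.1729]
16 318 336 19 [0.5815 0.1711]
18 290 349 36 [0.5748 0.1706]
20 290 349 37 [0.5744 0.1688]
22 290 349 30 [0.574  0.1669]
24 290 349 30 [0.5736 0.1651]
fin 0.73 [529.  300.9] 514 544 272 321
fin 0.59 [326.  111.7] 291 356 6 171
holder 0.96 [326.2 112.9] 291 356 6 172
holder 0.81 [528.1 301.1] 514 545 272 321
lug 0.88 [340.7 178.2] 305 360 113 205
lug 0.64 [27.  44.3] 6 38 16 61
seat 0.94 [15.2 38.8] 0 38 16 61
seat 0.61 [329.8 148.7] 302 359 113 203
[([419.5, 86.5, 13.399999618530273], [0.6442, 0.0947, 0.102]), ([323.5, 146.5, 12.199999809265137], [0.5535, 0.0605, 0.102]), ([247.5, 154.5, 10.0], [0.4893, 0.0686, 0.102]), ([507.5, 354.5, 10.899999618530273], [0.7378, -0.2471, 0.102]), ([18.5, 56.5, 8.800000190734863], [0.2216, 0.2723, 0.102])]
```

Request:
step_arm(
  rows=[
    [35,2,0,0,0,0,40],
    [70,4,5,-0.003,-0.003,0.012,40],
    [102,6,30,-0.0055,-0.0057,0.024,40],
    [102,6,60,-0.0055,-0.0057,0.024,40],
    [102,6,80,-0.0055,-0.0057,0.024,40],
    [102,6,80,-0.0055,-0.0057,0.024,40],
    [102,6,80,-0.0055,-0.0057,0.024,40],
  ],
)

```text
clock: 23.75
eef_pos: [0.5685, 0.1211, 0.1361]
tcp_rot: [[0.244, 0.97, -0.003], [0.97, -0.244, -0.0], [-0.001, -0.003, -1.0]]
wrist_force: [1.0, -0.3, 0.4]
width: 0.0343
```

```bash
python3 st.py .5685 .1213 .0995
```

```text
23.75 [0.56847 0.12112 0.1361 ] [[0.244, 0.9698, -0.0032], [0.9698, -0.244, -0.0001], [-0.0009, -0.0031, -1.0]] [ 1.04 -0.26  0.43] [0.005 0.001 0.025] 0.034302334586021783
need mm tool [ 0.22  0.1  36.6 ]
yaw of tool y -0.2465
```

Request:
step_arm(
  rows=[
    [0.2,0,12,0,0,0,40],
    [0.2,0,26,0,0,0,40],
    [0.2,0,35,0,0,0,40],
    [0.2,0,35.8,0,0,0,40],
    [0.2,0,35.8,0,0,0,40],
    [0.2,0,35.8,0,0,0,0],
    [0.2,0,35.8,0,0,0,0],
    [0.2,0,35.8,0,0,0,0],
    [0.2,0,35.8,0,0,0,0],
    [0.2,0,35.8,0,0,0,0],
    [0.2,0,35.8,0,0,0,0],
    [0.2,0,35.8,0,0,0,0],
    [0.2,0,35.8,0,0,0,0],
    [0.2,0,35.8,0,0,0,0],
  ],
  force=80,
)

```text
clock: 24.92
eef_pos: [0.5688, 0.1214, 0.1018]
tcp_rot: [[0.244, 0.97, -0.003], [0.97, -0.244, -0.0], [-0.001, -0.002, -1.0]]
wrist_force: [-3.1, -1.8, 5.9]
width: 0.012
```

```bash
python3 st.py .5685 .1213 .0995
```

```text
24.9167 [0.56875 0.12136 0.10179] [[0.2443, 0.9697, -0.0025], [0.9697, -0.2443, -0.0001], [-0.0007, -0.0024, -1.0]] [-3.09 -1.78  5.86] [-0.021  0.57  -0.107] 0.01195402267924738
need mm tool [-0.12 -0.22  2.29]
yaw of tool y -0.2468
```

Gripped, width 12 mm as before. I'll lift slowly.

Request:
step_arm(
  rows=[
    [0,0,-2,0,0,0,0],
    [0,0,-4,0,0,0,0],
    [0,0,-7,0,0,0,0],
    [0,0,-10,0,0,0,0],
    [0,0,-14,0,0,0,0],
  ],
)

```text
clock: 25.33
eef_pos: [0.5684, 0.1213, 0.1154]
tcp_rot: [[0.244, 0.97, -0.003], [0.97, -0.244, -0.0], [-0.001, -0.003, -1.0]]
wrist_force: [0.2, 0.5, -3.2]
width: 0.0122
```

```bash
python3 st.py
```

```text
25.3333 [0.56844 0.12134 0.11543] [[0.2443, 0.9697, -0.0035], [0.9697, -0.2443, -0.0001], [-0.0009, -0.0034, -1.0]] [ 0.16  0.54 -3.19] [ 0.166  0.02  -0.019] 0.012225648025278524
yaw of tool y -0.2468
```

Request:
step_arm(
  rows=[
    [0,0,-20,0,0,0,0],
    [0,0,-45,0,0,0,0],
    [-10,0,-75,0,0,0,0],
    [-45,-0.5,-85,0,0,-0.02,0],
    [-80,-1,-85,0,0,-0.04,0],
    [-115,-1,-85,0,0,-0.06,0],
    [-150,-1.5,-85,0,0,-0.08,0],
    [-185,-2,-85,0,0,-0.1,0],
    [-220,-2.5,-85,0,0,-0.12,0],
    [-255,-3,-85,0,0,-0.147,0],
    [-290,-3,-75,0,0,-0.147,0],
    [-325,-3.5,-60,0,0,-0.147,0],
    [-350,-3.5,-40,0,0,-0.147,0],
    [-368,-3.6,-10,0,0,-0.147,0],
    [-368,-3.6,20,0,0,-0.147,0],
    [-368,-3.6,50,0,0,-0.147,0],
    [-368,-3.6,70,0,0,-0.147,0],
    [-368,-3.6,70,0,0,-0.147,0],
    [-368,-3.6,70,0,0,-0.147,0],
  ],
)

```text
clock: 26.92
eef_pos: [0.4743, -0.2342, 0.0452]
tcp_rot: [[0.099, 0.995, -0.006], [0.995, -0.099, 0.001], [0.001, -0.006, -1.0]]
wrist_force: [-0.4, 0.8, -1.3]
width: 0.0123
```

```bash
python3 st.py .475 -.235 .021
```

```text
26.9167 [ 0.47427 -0.23424  0.04524] [[0.0995, 0.995, -0.0056], [0.995, -0.0995, 0.0014], [0.0008, -0.0057, -1.0]] [-0.4   0.82 -1.25] [ 0.069 -0.044 -0.021] 0.012281418240193267
need mm tool [-0.7   0.94 24.24]
yaw of tool y -0.0996
```

Request:
step_arm(
  rows=[
    [0,0,8,-0.0057,0,0,0],
    [0,0,15,-0.0057,0,0,0],
    [0,0,19,-0.0057,0,0,0],
    [0,0,22,-0.0057,0,0,0],
    [0,0,24,-0.0057,0,0,0],
    [0,0,24,-0.0057,0,0,0],
  ],
)

```text
clock: 27.42
eef_pos: [0.4745, -0.2344, 0.0219]
tcp_rot: [[0.099, 0.995, 0.001], [0.995, -0.099, 0.0], [0.0, 0.001, -1.0]]
wrist_force: [-0.2, 0.5, -1.3]
width: 0.0118
```

```bash
python3 st.py .475 -.235 .021
```

```text
27.4167 [ 0.47454 -0.23439  0.02188] [[0.0994, 0.9951, 0.0006], [0.9951, -0.0994, 0.0004], [0.0005, 0.0006, -1.0]] [-0.21  0.47 -1.34] [ 0.039  0.11  -0.02 ] 0.011824475718792542
need mm tool [-0.56  0.52  0.88]
yaw of tool y -0.0995
```

Not bearing yet, so down another 2 mm, then release.

Request:
step_arm(
  rows=[
    [0,0,1,0,0,0,0],
    [0,0,2,0,0,0,0],
    [0,0,2,0,0,0,0],
  ],
)

```text
clock: 27.67
eef_pos: [0.4746, -0.2344, 0.0218]
tcp_rot: [[0.099, 0.995, -0.001], [0.995, -0.099, 0.001], [0.001, -0.001, -1.0]]
wrist_force: [-6.0, 3.8, 11.1]
width: 0.0118
```

```bash
python3 st.py .475 -.235 .021
```

```text
27.6667 [ 0.47462 -0.23443  0.02179] [[0.099, 0.9951, -0.0009], [0.9951, -0.099, 0.0012], [0.0011, -0.001, -1.0]] [-6.03  3.76 11.08] [ 0.553  0.866 -0.038] 0.011790653305243787
need mm tool [-0.53  0.44  0.79]
yaw of tool y -0.0992
```

It's on the mat. Releasing and retreating far enough to see both places.

Request:
step_arm(
  rows=[
    [0,0,-0.5,0,0,0,50],
    [0,0,-0.5,0,0,0,50],
    [0,0,-0.5,0,0,0,50],
    [0,0,-0.5,0,0,0,50],
    [0,0,-0.5,0,0,0,50],
    [0,0,-12,0,0,0,50],
    [0,0,-40,0,0,0,50],
    [0,0,-80,0,0,0,50],
    [-20,0,-120,0,0,0,50],
    [-50,0,-160,0,0,0,50],
    [-70,0,-200,0,0,0,50],
    [-70,0,-230,0,0,0,50],
    [-70,0,-230,0,0,0,50],
    [-70,0,-230,0,0,0,50],
  ],
)

```text
clock: 28.83
eef_pos: [0.4692, -0.3062, 0.2568]
tcp_rot: [[0.1, 0.995, 0.006], [0.995, -0.1, -0.005], [-0.004, 0.006, -1.0]]
wrist_force: [0.2, -0.3, -0.1]
width: 0.0427
```

```bash
python3 st.py
python3 - <<'E'
from h import *
w=shot("wrist"); s=shot("scene"); d=shot("side")
for n,p,z in(("w",w,.014),("s",s,.014),("d",d,.014)):
    for q in("holder","fin"):
        for x in arm.find_in(p,q)[:3]: print(n,q,round(x["conf"],2),atz(p,x["xy"],z).round(3))
    for x in arm.find_in(p,"lug")[:2]: print(n,"lug",round(x["conf"],2),np.round(x["xy"]),atz(p,x["xy"],.069).round(3))
P=[p for p in (w,s,d)]
for q in("holder",):
    pts=[]
    for p,z in((w,.014),(s,.014),(d,.014)):
        c=[x["xy"] for x in arm.find_in(p,q)]; c=[x for x in c if np.hypot(*(atz(p,x,.014)[:2]-[.47,-.25]))<.06]
        if c: pts.append((p,c[0]))
    print(tri(*pts))
# holder mask corners in wrist view, at plate top
for x in arm.regions_of(w,"holder"):
    c=np.argwhere(x["pixels"])[:,::-1]; 
    if np.hypot(*(atz(w,x["xy"],.014)[:2]-[.47,-.25]))<.06:
        B=cv2.boxPoints(cv2.minAreaRect(c.astype(np.float32))); print("box",[atz(w,b,.014)[:2].round(3).tolist() for b in B])
E
```

```text
28.8333 [ 0.46915 -0.3062   0.25676] [[0.1, 0.995, 0.0055], [0.995, -0.1, -0.0048], [-0.0043, 0.006, -1.0]] [ 0.25 -0.3  -0.08] [-0.009  0.021 -0.021] 0.04270536199874991
yaw of tool y -0.1002
w holder 0.89 [ 0.799 -0.283  0.014]
w holder 0.79 [ 0.472 -0.269  0.014]
w holder 0.63 [ 0.256 -0.279  0.014]
w fin 0.97 [ 0.806 -0.281  0.014]
w fin 0.83 [ 0.469 -0.267  0.014]
w fin 0.81 [ 0.259 -0.28   0.014]
s holder 0.71 [ 0.811 -0.271  0.014]
s holder 0.7 [ 0.259 -0.27   0.014]
s holder 0.64 [ 0.471 -0.254  0.014]
s fin 0.72 [ 0.814 -0.275  0.014]
s fin 0.61 [ 0.479 -0.267  0.014]
s fin 0.56 [ 0.263 -0.269  0.014]
s lug 0.77 [328. 220.] [0.562 0.04  0.069]
s lug 0.64 [234. 305.] [ 0.502 -0.278  0.069]
d holder 0.79 [ 0.257 -0.293  0.014]
d holder 0.66 [ 0.786 -0.311  0.014]
d holder 0.62 [ 0.471 -0.274  0.014]
d fin 0.85 [ 0.462 -0.281  0.014]
d fin 0.72 [ 0.263 -0.287  0.014]
d fin 0.61 [ 0.795 -0.305  0.014]
d lug 0.52 [339. 206.] [0.556 0.041 0.069]
d lug 0.52 [212. 172.] [0.185 0.307 0.069]
(array([ 0.47173568, -0.26362062,  0.01031369]), [np.float64(0.006067483638671185), np.float64(0.010665736909120238), np.float64(0.005541985307432129)])
box [[0.453, -0.171], [0.507, -0.176], [0.493, -0.32], [0.438, -0.314]]
```

```bash
python3 -c "
from bench import arm
print(arm.close_job())"
```

```text
the job is handed in; nothing more can be done
None
```

The job is done and handed in at about 29 s of the 72 s allowed. I set the holder over the barrel with its tail in the slot, turned the lock ring home and nipped it up. The holder was then lifted off and laid back on the mat.

**Seating:** the holder came to rest with its underside about 84 mm up. A picture after release showed the tail between the cheeks.

**Turning:** the lug went about 0.84 rad clockwise. The drag ran at about 0.05–0.2 N m (0.13 N m was given), then resistance rose firmly.

**Nip torque:** the push force alone gave about 0.79 N m. Adding the wrist moment gives about 1.04 N m. The two readings disagree, but both lie within 0.7–1.2 N m, or about 7–10 N at the stop post. I held it for about 0.2 s.

**Final position:** in the wrist view the holder's outline fits one lying flat, with the fin near (0.475, -0.235), well inside the mat. Nothing touched the gripper.

**Not checked by eye:** the picture limit ran out before the last stages. The barrel angle was never measured directly; the holder turned only about 0.02 rad, so the barrel should be well within 8 degrees. The final lug angle and the other objects' positions were not measured either. I saw no sign of contact with any of those objects.

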